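# Gauge the blocked lenses on the indexing caliper station

### The arm

A 6-joint arm with a two-finger parallel gripper is mounted at the origin on the work surface. World frame = base frame: x ahead of the robot, y to its left, z up, the work surface at z = 0. Lengths are in m, angles in rad, forces in N, time in s.
With the tool pointing down it reaches from about 0.3 to 0.775 m from the base axis. Payload 14.6 kg.
Tool frame: the origin (TCP) lies midway between the tips of the shut fingers; the grasp point (between the pads) lies 19 mm behind it (pinch_z is the distance from the TCP to the grasp point, in m); z points along the fingers, y is the line along which they close (so a half turn about z gives the same grasp; the last joint's range is limited). The gripper opens to 85 mm and grips with 20 to 120 N. Pads are 22 mm wide; open, the fingers measure 114 mm over their backs; the gripper's body (76 mm by 85 mm) begins 54 mm behind the grasp point. The pads swing forward as they close: fully open they stand 13 mm farther back than shut.
Start: joints at [1.153, 0.3, 1.521, -0, 1.321, -0.067], TCP at [0.189, 0.516, 0.206] pointing down, gripper open.
Joint ranges: [-3.03, 3.03], [-0.79, 2.21], [0.23, 2.52], [-1.04, 4.18], [0, 3.07], [-2.55, 2.55]. Speed limits (rad/s): [2.22, 2.22, 2.57, 3.14, 3.14, 3.14].

### API

Orientations are given as a rotation vector (axis times angle).
In Python, from cell import state, grab_frame, camera_model, job_done, outline_of, pinch_z gives the robot as it stands. The module is installed in compiled form; this text tells all that it offers.
- The arm moves only by the tool move_arm, never from a script. Its argument "series" is a list of rows, each an object with "jaw": the opening, from 0 (shut) to 1 (fully open); "dp": the shift along the tool's x, y, z in mm, a list of three; "spin": the turn about the tool's z in degrees. In form: [{"jaw": jaw, "dp": [x, y, z], "spin": spin}, ...]. A call has exactly 10 rows; each row shifts and turns the commanded pose from where the row before left it, along the tool's axes as they then stand; what a row does not reach is not made up. A row lasts 1/10 s, in which the tool goes at most 50 mm and 8.59 degrees, less where a joint would pass 70% of its speed; a pose out of reach is approached as far as the arm can. A call is refused whole if a number of a shift passes 50 or a number of a turn 8.59, either way. A call with a gripper value outside its range is refused whole. The fingers move at their own pace and stop on an object; the grip force is fixed at half the most. Time passes only in rows, so rows that do not move let the fingers close, or fill a call up. It gives the time, the measured TCP pose, the force, the opening and the grip force at its end, in the units of the state.
- state(): the state, without advancing time (a new reading comes with each control period).
- grab_frame(name): name is "scene" or "top" or "wrist"; returns (picture, depth): 400x640x3 uint8, red, green, blue; 400x640 float32, m along the optical axis (not along the pixel's ray), 0 where there is no reading.
- camera_model(name): a dict with "camera_matrix" (3x3 intrinsics, pixels), "R" (3x3) and "t" (3): a world point X has camera coordinates R X + t; the wrist camera has in their place "tool_from_camera" (4x4, takes a point from camera to tool coordinates, whose origin is the TCP and whose axes are the flange's). Camera axes: x right, y down, z forward; pixel columns grow to the right and rows downward; lengths in m; the calibration is good to about 2 mm. A picture is of the moment at which its call begins: read the wrist's pose just before it. camera_model takes no time and is no camera call.
- job_done(): hands the job in; it is judged then, once.
Trained networks look in the newest picture that a camera, given by its name, has taken for a name from the list of things; names that differ only in an ending like _2 or _b are one class to them, and where a whole thing is asked for, a point or a joint stands for the part that bears it (a point fixed in the world has none). Each returns a list of dicts, best first, with "score" (0 to 1); they miss things now and then, are a little off and sometimes report something else, mostly with a low value. They report only what shows in the picture. A call takes as long as a camera call. They do not tell look-alikes from the thing itself.
- outline_of(camera, query): "pixels" (400x640 bool, what is visible of it) and "box" ([centre column, centre row, width, height] in pixels, round what is visible of it).
The state is a dict: "clock": time; "joint_positions": joint angles; "qvel": joint speeds; "joint_torque": joint torques, N m; "tool_pos": TCP position; "tool_rot": TCP orientation; "force": force on the tool from outside, world axes, zero at the start; "torque": the same for the moment, N m; "opening": finger opening in m; "grip_force": force on a finger pad.
Only numpy, scipy, OpenCV 4.12 (cv2) and the standard library are available. Lean on these libraries where they do the work, as an engineer would, in place of code of your own. Each camera call takes 0.05 s, during which the arm holds its last target. There are 200 camera calls.

### The job

Load every blocked lens on the dark mat flat into its own bay of the turret. Then gauge each of them in the order red, yellow, green, blue, passing over colours that are not there: index the turret so that the lens faces the caliper jaw, and slide the jaw in until the lens is held firmly between it and the hexagonal anvil, drawing it back so that the turret can turn on. Finish with the jaw fully back at its stop and every lens still lying flat in a bay of its own, and leave the other things on the bench as they are.

Things in the scene. Friction and masses are not known exactly. Their poses are not given: they have to be found in the camera images.
- station: Fixed gauging station: grey base 140 mm across under the turret, then a 24 mm wide steel beam from 105 to 232 mm out, ending in a grey stop 44 mm wide, 57 mm high, at 231 to 241 mm. Origin: on the bench under the turret's vertical axis; z up. Its +y axis points from there outwards along the beam: the gauging line.
- turret: Aluminium indexing turret: disc 200 mm across, top 44 mm above the bench, with a rim 6 mm high (94 to 98 mm radius). Turns either way without end about the station's vertical axis; six detents 60 degrees apart (0.14 N m; let go within 25 degrees of one it snaps in). Origin: on the axis at bench level. In a detent one bay lies on the station's +y axis, facing the jaw.
- bay (a point): Middle of one of the turret's six open bays, on the disc top, at 90 degrees from the turret's x axis, 66 mm from the axis; the others follow every 60 degrees. Each middle is marked by a black rubber disc 42 mm across. Low radial fins (4 mm wide, 5 mm high, radius 39 to 94 mm) at 0, 60, .. 300 degrees part the bays. Turns with the turret.
- anvil (a point): On the turret axis, 58 mm above the bench: top centre of the hexagonal steel anvil in the middle of the turret, 68 mm across flats and 14 mm high above the disc, one flat facing each bay. It turns with the turret.
- grip (a point): Middle of the turret's black turning grip, 95 mm above the bench on the turret axis: a bar 50 mm long along the turret's x axis, 14 mm wide along its y, 30 mm high (80 to 110 mm above the bench), a white line on top, on a stalk 14 mm thick.
- jaw: Caliper jaw; slides along the station's y, 1 N friction, stays where left. Origin: middle of the lower edge of its flat face (30 mm wide, 14 mm high) that looks at the turret, 51 mm above the bench; axes as the station's. Fully back the face is 110 mm from the turret axis, fully in 60 mm; it may start up to 12 mm in. Behind it a carriage 46 mm wide, 67 mm above the bench.
- thumb (a point): Top centre of the jaw's orange upright thumb piece, 107 mm above the bench and 50 mm behind the jaw face (outwards): 26 mm wide along the station's x, 14 mm thick along its y, standing 40 mm out of the 50 mm long carriage (26 to 76 mm behind the face). Pinch it to slide the jaw.
- lens_red: Loose blocked lens, about 50 g: a clear round lens 50 mm across and 10 mm thick, lying flat, with a red upright round block 20 mm across and 28 mm high on its middle (38 mm in all), to grip it by. Origin: centre of the underside; z up when it lies properly. May be absent.
- lens_yellow: Loose blocked lens, about 50 g: a clear round lens 47 mm across and 10 mm thick, lying flat, with a yellow upright round block 20 mm across and 28 mm high on its middle (38 mm in all), to grip it by. Origin: centre of the underside; z up when it lies properly. May be absent.
- lens_green: Loose blocked lens, about 50 g: a clear round lens 44 mm across and 10 mm thick, lying flat, with a green upright round block 20 mm across and 28 mm high on its middle (38 mm in all), to grip it by. Origin: centre of the underside; z up when it lies properly. May be absent.
- lens_blue: Loose blocked lens, about 50 g: a clear round lens 41 mm across and 10 mm thick, lying flat, with a blue upright round block 20 mm across and 28 mm high on its middle (38 mm in all), to grip it by. Origin: centre of the underside; z up when it lies properly. May be absent.
- screwdriver: Bystander: red-handled screwdriver, 170 mm, lying along its x axis. Origin: middle of its underside.
- spare_block: Bystander: small grey spare block without a lens, 24 mm across, 26 mm high, amid the lenses. Origin: centre of underside.
- sprayer: Bystander: yellow spray bottle, 88 mm across, 196 mm high. Origin: centre of underside.
- pad_jar: Bystander: jar 60 mm across, 70 mm high. Origin: centre of underside.
- pliers: Bystander: pliers, 140 mm, lying along their x axis, 12 mm high. Origin: middle of the underside.
- parts_box: Bystander: open clear plastic box 120 x 160 x 50 mm. Origin: centre of underside.
- file_block: Bystander: wooden block 50 x 120 x 45 mm holding five small steel tools, 121 mm high in all. Origin: centre of underside.
There are look-alikes about, which are no part of the job. What is shaped like the lens_yellow but orange is not meant.

How it is judged:
By the outcome, as a careful person would: the job done as asked, in the order asked, and still so for the second after the job is handed in, with the robot touching nothing.
Of lens_red, lens_yellow, lens_green, lens_blue only 3 to 4 are there at a start; the rules pass over those that are not, and their reading is None.
At some moment in a run one of lens_red, lens_yellow, lens_green, lens_blue may be knocked a few centimetres aside while the robot is not near it.
Once in a run the grip may slacken for a moment while it holds something.
It also fails if it takes over 210 s, if anything falls off the work surface, if the arm or the gripper's body presses on something with over 40 N, if the wrist force passes 120 N, or if a joint passes its speed limit or range.

## Working session

There is one attempt and no reset: what is moved stays moved. The work goes in short steps, Python scripts to look and compute and a tool call to move; the robot and the scene stay as the last step left them, time stands still between calls to the robot, and variables do not carry over. Pictures are saved under pics/ and viewed, at most 14 in all, crops included, and the job is handed in when it is done.

Besides the shell and the picture viewer there is one more tool, called after "Emit:" as name(argument=value, ...), one argument or row to a line, values as JSON. move_arm: Moves the arm, as the interface text tells. Its arguments: {"type":"object","properties":{"series":{"type":"array","items":{"type":"object","properties":{"jaw":{"type":"number"},"dp":{"type":"array","items":{"type":"number"}},"spin":{"type":"number"}}}}},"required":["series"]}

```bash
mkdir -p pics; ls
cat > h.py <<'E'
import numpy as np,cv2
from cell import *
from scipy.spatial.transform import Rotation as Ro
def cam(n):
    m=camera_model(n);K=np.array(m["camera_matrix"])
    if n=="wrist":
        s=state();T=np.array(m["tool_from_camera"]);W=np.eye(4);W[:3,:3]=Ro.from_rotvec(s["tool_rot"]).as_matrix();W[:3,3]=s["tool_pos"]
        return K,W@T
    T=np.eye(4);T[:3,:3]=np.array(m["R"]);T[:3,3]=np.array(m["t"]);return K,np.linalg.inv(T)
def grab(n):
    K,T=cam(n);p,d=grab_frame(n)
    v,u=np.mgrid[:400,:640]
    X=np.stack([(u-K[0,2])/K[0,0]*d,(v-K[1,2])/K[1,1]*d,d],-1)@T[:3,:3].T+T[:3,3]
    X[d==0]=np.nan
    return p,d,X,K,T
def save(n,p,s=1):
    cv2.imwrite("pics/"+n,cv2.resize(p[:,:,::-1],None,fx=s,fy=s))
E
python3 - <<'E'
from h import *
s=state();print({k:np.round(v,3) for k,v in s.items()},pinch_z)
print(Ro.from_rotvec(s["tool_rot"]).as_matrix().round(3))
for n in("top","scene"):
    p,d,X,K,T=grab(n);save(n+"0.png",p,1.25);print(n,T.round(2),K.round(0))
    np.savez(n+"0.npz",p=p,X=X,d=d)
E
```

```text
pics
{'clock': np.float64(0.0), 'joint_positions': array([ 1.153,  0.3  ,  1.522, -0.   ,  1.321, -0.067]), 'qvel': array([-0.001, -0.   ,  0.001,  0.001, -0.   , -0.001]), 'joint_torque': array([-3.0000e-03, -5.4351e+01, -3.6178e+01, -0.0000e+00,  4.0000e-03,
        0.0000e+00]), 'tool_pos': array([0.189, 0.516, 0.206]), 'tool_rot': array([-5.480e-01, -3.093e+00,  2.000e-03]), 'force': array([-0.524,  0.289,  0.552]), 'torque': array([-0.032, -0.033, -0.041]), 'grip_force': np.float64(0.0), 'opening': np.float64(0.085)} 0.0187
[[-0.939  0.344 -0.   ]
 [ 0.344  0.939 -0.001]
 [ 0.    -0.001 -1.   ]]
top [[-0.02 -1.    0.06  0.48]
 [-1.    0.02 -0.02  0.03]
 [ 0.02 -0.06 -1.    1.31]
 [ 0.    0.    0.    1.  ]] [[444.   0. 319.]
 [  0. 444. 192.]
 [  0.   0.   1.]]
scene [[ 0.83  0.31 -0.46  1.09]
 [ 0.56 -0.48  0.68 -0.74]
 [-0.01 -0.82 -0.57  0.74]
 [ 0.    0.    0.    1.  ]] [[391.   0. 318.]
 [  0. 391. 200.]
 [  0.   0.   1.]]
```

View pics/top0.png

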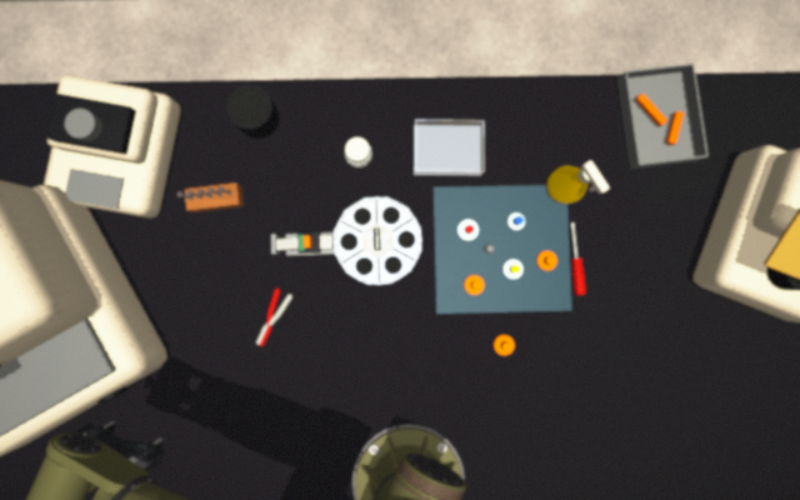

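View pics/scene0.png

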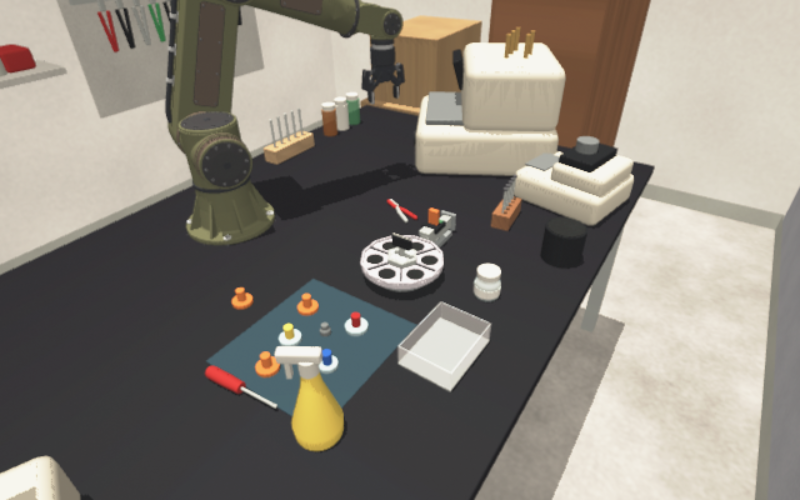

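The top picture shows red (469,230), blue (516,221) and yellow (513,269) lenses with clear discs on the mat. There are all-orange look-alikes at (475,285), (547,260) and (504,345), and a grey spare block at (489,249). The turret is at (377,240), the orange thumb at (304,242), and I see no green lens.

```bash
cat > m.py <<'E'
from h import *
def blobs(p,X,zlo=.02,zhi=.05):
    h=cv2.cvtColor(np.ascontiguousarray(p),cv2.COLOR_RGB2HSV);out=[]
    H,S,V=h[...,0],h[...,1],h[...,2]
    C=dict(red=(H<6)|(H>172),orange=(H>=6)&(H<19),yellow=(H>=21)&(H<35),green=(H>=40)&(H<88),blue=(H>=95)&(H<130))
    for c,m in C.items():
        m=m&(S>120)&(V>60)&(X[...,2]>zlo)&(X[...,2]<zhi)
        n,l,st,ce=cv2.connectedComponentsWithStats(m.astype(np.uint8))
        for i in range(1,n):
            if st[i,4]>=15:
                Y=X[l==i];zt=np.nanpercentile(Y[:,2],90);t=Y[Y[:,2]>zt-.006]
                out.append((c,st[i,4],ce[i].round(0),((t.max(0)+t.min(0))/2).round(4),(t.max(0)-t.min(0)).round(3),round(float(zt),3)))
    return out
E
python3 - <<'E'
from m import *
f=np.load("top0.npz");p,X=f["p"],f["X"]
for o in blobs(p,X,.012,.12):print(*o)
# turret disc: white at z~.044-.05
m=(X[...,2]>.038)&(X[...,2]<.054)&(p.min(-1)>120)
n,l,st,ce=cv2.connectedComponentsWithStats(m.astype(np.uint8));i=1+st[1:,4].argmax()
(c,r)=cv2.minEnclosingCircle(np.argwhere(l==i)[:,::-1].astype(np.float32));print("disc px",c,r)
Y=X[l==i];print("disc",(Y.min(0)+Y.max(0))/2,np.ptp(Y,0))
crop=p[110:270,200:470]
save("crop0.png",crop,2.9)
E
```

```text
red 21 [375. 183.] [ 0.5791 -0.1526  0.0388] [0.012 0.011 0.008] 0.041
red 246 [462. 221.] [ 0.4639 -0.408   0.0261] [0.082 0.026 0.012] 0.026
red 15 [216. 250.] [0.3956 0.3134 0.0136] [0.023 0.009 0.003] 0.015
orange 242 [520.  88.] [ 0.8561 -0.5964  0.03  ] [0.072 0.063 0.009] 0.031
orange 209 [539. 102.] [ 0.8106 -0.6498  0.0309] [0.078 0.036 0.01 ] 0.032
orange 702 [171. 159.] [0.6642 0.4375 0.08  ] [0.059 0.122 0.077] 0.047
orange 70 [246. 193.] [0.554  0.2124 0.1065] [0.022 0.011 0.009] 0.108
orange 29 [437. 208.] [ 0.5029 -0.3317  0.0358] [0.017 0.009 0.007] 0.038
orange 15 [377. 228.] [ 0.4494 -0.1561  0.0395] [0.012 0.003 0.005] 0.041
orange 21 [402. 275.] [ 0.3109 -0.2266  0.0357] [0.011 0.009 0.005] 0.038
yellow 630 [452. 148.] [ 0.6791 -0.3823  0.11  ] [0.047 0.039 0.02 ] 0.106
yellow 26 [412. 215.] [ 0.4845 -0.2556  0.0375] [0.012 0.015 0.007] 0.04
blue 25 [414. 176.] [ 0.5972 -0.2678  0.0385] [0.012 0.016 0.007] 0.041
disc px (301.41949462890625, 192.3472137451172) 35.41728591918945
disc [0.55633302 0.0598773  0.04600847] [0.19860786 0.19848123 0.01598076]
```

View pics/crop0.png

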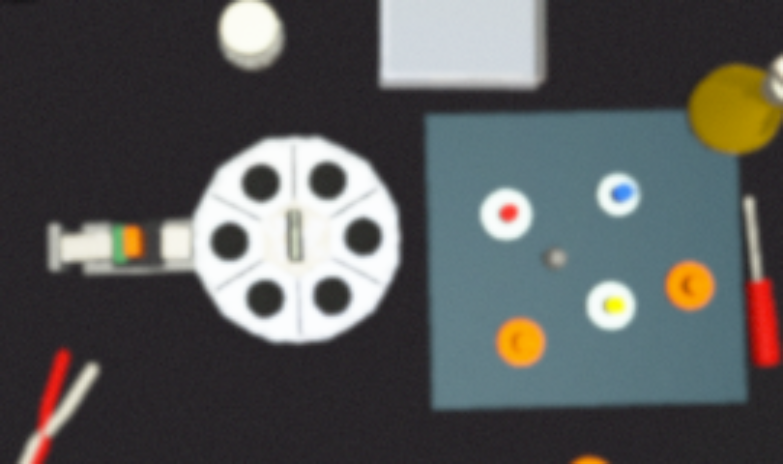

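The crop confirms it: lenses with a clear white rim carry the red, yellow and blue blocks, and the orange-rimmed ones are look-alikes. I'll turn the tool square, then fly to the mat.

Emit:
move_arm(
  series=[
    {"jaw": 0.55,"dp": [0,0,-9],"spin": 7},
    {"jaw": 0.55,"dp": [0,0,-9],"spin": 7},
    {"jaw": 0.55,"dp": [0,0,-9],"spin": 7},
    {"jaw": 0.55,"dp": [0,0,-9],"spin": 7},
    {"jaw": 0.55,"dp": [0,0,-9],"spin": 7},
    {"jaw": 0.55,"dp": [0,0,-9],"spin": 7},
    {"jaw": 0.55,"dp": [0,0,-9],"spin": 7},
    {"jaw": 0.55,"dp": [0,0,0],"spin": 7},
    {"jaw": 0.55,"dp": [0,0,0],"spin": 7},
    {"jaw": 0.55,"dp": [0,0,0],"spin": 7},
  ],
)

```text
clock: 1.1
tool_pos: [0.1889, 0.5164, 0.269]
tool_rot: [2.229, 2.214, -0.001]
force: [0.8, 0.3, 0.0]
opening: 0.0469
grip_force: 0.0
```

Emit:
move_arm(
  series=[
    {"jaw": 0.55,"dp": [-40,24,0],"spin": 0},
    {"jaw": 0.55,"dp": [-40,24,0],"spin": 0},
    {"jaw": 0.55,"dp": [-40,24,0],"spin": 0},
    {"jaw": 0.55,"dp": [-40,24,0],"spin": 0},
    {"jaw": 0.55,"dp": [-40,24,0],"spin": 0},
    {"jaw": 0.55,"dp": [-40,24,0],"spin": 0},
    {"jaw": 0.55,"dp": [-40,24,0],"spin": 0},
    {"jaw": 0.55,"dp": [-40,24,0],"spin": 0},
    {"jaw": 0.55,"dp": [-40,24,0],"spin": 0},
    {"jaw": 0.55,"dp": [-40,24,0],"spin": 0},
  ],
)

```text
clock: 2.1
tool_pos: [0.4288, 0.1142, 0.2693]
tool_rot: [-2.223, -2.219, -0.0]
force: [0.6, 1.3, -0.1]
opening: 0.0469
grip_force: 0.0
```

Run:
```python
from m import *
s=state();print(s["clock"],s["tool_pos"].round(4),Ro.from_rotvec(s["tool_rot"]).as_matrix().round(3),s["joint_positions"].round(2));print(np.round(camera_model("wrist")["tool_from_camera"],3))
p,d,X,K,T=grab("wrist");save("w1.png",p);np.savez("w1.npz",p=p,X=X)
for o in blobs(p,X,.012,.12):print(*o)
```

```text
2.1 [0.4288 0.1142 0.2693] [[ 0.002  1.     0.   ]
 [ 1.    -0.002  0.   ]
 [ 0.     0.    -1.   ]] [0.18 0.01 1.71 0.   1.42 0.18]
[[ 0.001 -0.945 -0.327  0.084]
 [ 1.     0.001  0.001 -0.   ]
 [-0.    -0.327  0.945 -0.168]
 [ 0.     0.     0.     1.   ]]
orange 703 [452.  73.] [0.5539 0.2123 0.1058] [0.027 0.014 0.008] 0.108
orange 258 [334. 342.] [ 0.45   -0.1646  0.0362] [0.019 0.02  0.006] 0.038
blue 18 [431. 397.] [ 0.6036 -0.2624  0.0357] [0.007 0.008 0.006] 0.039
```

View pics/w1.png

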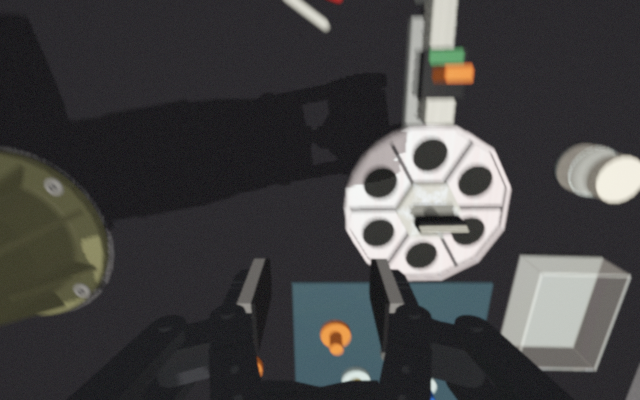

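The wrist view shows the turret with all six bays free (430,150 down to 421,256), the orange thumb at (455,73), a green part behind it, and an orange look-alike at (335,338). I'll fit the turret from this view.

```bash
cat > t.py <<'E'
from m import *
from scipy.optimize import least_squares
def turret(p,X,T,K,c0=(.556,.060)):
    # intersect with disc-top plane z=.044, find dark blobs at r~66
    v,u=np.mgrid[:400,:640]
    D=np.stack([(u-K[0,2])/K[0,0],(v-K[1,2])/K[1,1],np.ones_like(u)],-1)@T[:3,:3].T
    P=T[:3,3]+D*((.044-T[2,3])/D[...,2])[...,None]
    r=np.hypot(P[...,0]-c0[0],P[...,1]-c0[1])
    m=(p.max(-1)<75)&(r>.038)&(r<.092)&(np.abs(X[...,2]-.044)<.01)
    n,l,st,ce=cv2.connectedComponentsWithStats(m.astype(np.uint8))
    B=[]
    for i in range(1,n):
        Y=P[l==i]
        if st[i,4]>100:
            sz=np.ptp(Y,axis=0)[:2]
            if .036<sz.min() and sz.max()<.047:B.append(Y.mean(0)[:2])
    B=np.array(B)
    def f(q):
        a=np.arctan2(*(B-q[:2]).T[::-1]);k=np.round((a-q[2])/(np.pi/3))
        t=q[2]+k*np.pi/3
        return (B-q[:2]-.066*np.c_[np.cos(t),np.sin(t)]).ravel()
    s=min((least_squares(f,[*c0,np.radians(g)]) for g in(30,10,50)),key=lambda s:s.cost)
    return len(B),s.x[:2],np.degrees(s.x[2])%60,np.abs(s.fun).max()
E
python3 - <<'E'
from t import *
f=np.load("w1.npz");K,T=cam("wrist");p,X=f["p"],f["X"];print(turret(p,X,T,K))
m=(X[...,2]>.102)&(X[...,2]<.118)&(np.hypot(X[...,0]-.556,X[...,1]-.06)<.05)
Y=X[m];print("bar",len(Y),(Y.max(0)+Y.min(0))/2,np.ptp(Y,0),cv2.minAreaRect((Y[:,:2]*1000).astype(np.float32)))
h=cv2.cvtColor(np.ascontiguousarray(p),cv2.COLOR_RGB2HSV)
m=(h[...,0]>40)&(h[...,0]<88)&(h[...,1]>100);print("green",X[m&(X[...,2]>.01)].mean(0) if m.any() else 0)
m=(X[...,2]>.06)&(X[...,2]<.075)&(abs(X[...,0]-.55)<.05)&(X[...,1]>.13)&(X[...,1]<.25)
Y=X[m];print("carr",Y.min(0),Y.max(0))
f=np.load("top0.npz");K,T=cam("top");print(turret(f["p"],f["X"],T,K))
E
```

```text
Traceback (most recent call last):
  File "t.py", line 22, in turret
    s=min((least_squares(f,[*c0,np.radians(g)]) for g in(30,10,50)),key=lambda s:s.cost)
  File "t.py", line 22, in <genexpr>
    s=min((least_squares(f,[*c0,np.radians(g)]) for g in(30,10,50)),key=lambda s:s.cost)
           ~~~~~~~~~~~~~^^^^^^^^^^^^^^^^^^^^^^^
  File "t.py", line 19, in f
    a=np.arctan2(*(B-q[:2]).T[::-1]);k=np.round((a-q[2])/(np.pi/3))
                   ~^~~~~~
ValueError: operands could not be broadcast together with shapes (0,) (2,)
```

Emit:
move_arm(
  series=[
    {"jaw": 0.55,"dp": [-40,25,0],"spin": 0},
    {"jaw": 0.55,"dp": [-40,25,0],"spin": 0},
    {"jaw": 0.55,"dp": [-40,25,0],"spin": 0},
    {"jaw": 0.55,"dp": [-40,25,0],"spin": 0},
    {"jaw": 0.55,"dp": [-40,25,0],"spin": 0},
    {"jaw": 0.55,"dp": [-40,25,0],"spin": 0},
    {"jaw": 0.55,"dp": [-27,0,0],"spin": 0},
    {"jaw": 0.55,"dp": [0,0,0],"spin": 0},
    {"jaw": 0.55,"dp": [0,0,0],"spin": 0},
    {"jaw": 0.55,"dp": [0,0,0],"spin": 0},
  ],
)

```text
clock: 3.15
tool_pos: [0.5778, -0.1502, 0.2694]
tool_rot: [-2.222, -2.22, -0.0]
force: [-0.2, 0.1, -0.1]
opening: 0.0473
grip_force: 0.0
```

Run:
```python
from m import *
s=state();print(s["clock"],s["tool_pos"].round(4))
p,d,X,K,T=grab("wrist");np.savez("w2.npz",p=p,X=X);save("w2.png",p)
for o in blobs(p,X,.012,.12):print(*o)
p,d,X,K,T=grab("top")
for o in blobs(p,X,.03,.05):print(*o)
```

```text
3.15 [ 0.5778 -0.1502  0.2694]
red 181 [322. 162.] [ 0.5807 -0.1534  0.0378] [0.016 0.017 0.006] 0.039
red 140 [269. 326.] [ 0.4998 -0.4067  0.0224] [0.015 0.019 0.007] 0.025
orange 310 [218. 171.] [ 0.45   -0.1653  0.0366] [0.019 0.019 0.007] 0.039
orange 361 [115. 220.] [ 0.3083 -0.232   0.0362] [0.02  0.02  0.007] 0.038
orange 78 [273. 289.] [ 0.5107 -0.3393  0.0362] [0.005 0.015 0.007] 0.038
yellow 190 [251. 238.] [ 0.4866 -0.2568  0.0368] [0.016 0.017 0.007] 0.039
yellow 581 [370. 327.] [ 0.6541 -0.3885  0.0885] [0.007 0.023 0.024] 0.082
blue 223 [336. 247.] [ 0.5989 -0.2695  0.0365] [0.016 0.02  0.007] 0.039
orange 15 [543.  92.] [ 0.8387 -0.6603  0.0327] [0.013 0.018 0.005] 0.033
orange 603 [171. 158.] [0.664  0.4389 0.0455] [0.06  0.123 0.009] 0.047
yellow 61 [444. 140.] [ 0.6996 -0.3681  0.0449] [0.04  0.042 0.008] 0.047
yellow 28 [459. 159.] [ 0.6456 -0.3965  0.0467] [0.011 0.03  0.006] 0.049
```

```bash
python3 - <<'E'
import re
s=open("t.py").read()
s=s.replace("(p.max(-1)<75)","(cv2.GaussianBlur(np.ascontiguousarray(p),(3,3),0).max(-1)<TH)").replace("c0=(.556,.060))","c0=(.556,.060),TH=90,dbg=0)").replace("            sz=np","            if dbg:print(st[i],Y.mean(0),np.ptp(Y,axis=0))\n            sz=np").replace(".036<sz.min()",".033<sz.min()").replace("sz.max()<.047","sz.max()<.05").replace(">100",">60")
open("t.py","w").write(s)
E
python3 - <<'E'
from t import *
f=np.load("w1.npz");K,_=cam("wrist");p,X=f["p"],f["X"]
W=np.eye(4);W[:3,:3]=Ro.from_rotvec([-2.223,-2.219,0]).as_matrix();W[:3,3]=[.4288,.1142,.2693]
T=W@np.array(camera_model("wrist")["tool_from_camera"])
print(turret(p,X,T,K,dbg=1))
m=(X[...,2]>.102)&(X[...,2]<.118)&(np.hypot(X[...,0]-.556,X[...,1]-.06)<.05)
Y=X[m];print("bar",len(Y),(Y.max(0)+Y.min(0))/2,np.ptp(Y,0),cv2.minAreaRect((Y[:,:2]*1000).astype(np.float32)))
h=cv2.cvtColor(np.ascontiguousarray(p),cv2.COLOR_RGB2HSV)
m=(h[...,0]>40)&(h[...,0]<88)&(h[...,1]>100)&(X[...,2]>.04);print("green",X[m].min(0),X[m].max(0))
m=(X[...,2]>.06)&(X[...,2]<.075)&(abs(X[...,0]-.55)<.05)&(X[...,1]>.13)&(X[...,1]<.25)
Y=X[m];print("carr",Y.min(0),Y.max(0))
f=np.load("top0.npz");K,T=cam("top");print(turret(f["p"],f["X"],T,K,dbg=1))
E
```

```text
[415 141  31  28 691] [0.55787719 0.12255356 0.044     ] [0.03538938 0.03202184 0.        ]
[365 168  31  29 672] [0.50097133 0.08924404 0.044     ] [0.03620304 0.03506297 0.        ]
[460 168  31  27 643] [0.61551007 0.09070576 0.044     ] [0.0359938  0.03249501 0.        ]
[453 219  30  25 412] [0.61954194 0.02343272 0.044     ] [0.03634223 0.03324524 0.        ]
[364 221  29  24 539] [0.50235777 0.02255334 0.044     ] [0.0356478  0.03196574 0.        ]
[407 244  28  23 497] [ 0.56000061 -0.00941773  0.044     ] [0.03526768 0.03208436 0.        ]
(2, array([0.56025663, 0.05633838]), np.float64(30.9680104398519), np.float64(0.001578279140013017))
bar 674 [0.55681657 0.05951294 0.10710451] [0.05036493 0.0148902  0.01019641] ((556.842529296875, 59.70155334472656), (50.34306335449219, 14.31196403503418), 1.1542764902114868)
green [0.56155924 0.22901391 0.06704177] [0.56599528 0.23077349 0.06906797]
carr [0.53018345 0.1627931  0.06001048] [0.57732574 0.23853033 0.07498546]
[308 167  10  11  91] [0.61464363 0.02728292 0.044     ] [0.02908068 0.02615816 0.        ]
[285 168  11  11  91] [
[... 753 characters left out ...]
cost)
           ~~~~~~~~~~~~~^^^^^^^^^^^^^^^^^^^^^^^
    return func(*args, **kwargs)
    vector_fun = VectorFunction(
        fun_wrapped,
    ...<6 lines>...
        workers=workers
    )
    self._update_fun()
    ~~~~~~~~~~~~~~~~^^
    self.f = self.fun_wrapped(xp_copy(self.x))
             ~~~~~~~~~~~~~~~~^^^^^^^^^^^^^^^^^
    return np.atleast_1d(self.fun(x))
                         ~~~~~~~~^^^
    return self.f(x, *self.args, **self.kwargs)
           ~~~~~~^^^^^^^^^^^^^^^^^^^^^^^^^^^^^^
  File "t.py", line 20, in f
    a=np.arctan2(*(B-q[:2]).T[::-1]);k=np.round((a-q[2])/(np.pi/3))
                   ~^~~~~~
ValueError: operands could not be broadcast together with shapes (0,) (2,)
```

Turret centre is (0.557,0.0595), phase about +1°. Both cameras agree, and the thumb's x matches the gauging line. I'll grasp red at (0.5805,-0.1535); its block top measured 39 mm, as expected.

Emit:
move_arm(
  series=[
    {"jaw": 0.55,"dp": [-3.3,2.7,40],"spin": 0},
    {"jaw": 0.55,"dp": [0,0,45],"spin": 0},
    {"jaw": 0.55,"dp": [0,0,45],"spin": 0},
    {"jaw": 0.55,"dp": [0,0,45],"spin": 0},
    {"jaw": 0.55,"dp": [0,0,40],"spin": 0},
    {"jaw": 0.55,"dp": [0,0,25],"spin": 0},
    {"jaw": 0.55,"dp": [0,0,13],"spin": 0},
    {"jaw": 0.0,"dp": [0,0,0],"spin": 0},
    {"jaw": 0.0,"dp": [0,0,0],"spin": 0},
    {"jaw": 0.0,"dp": [0,0,0],"spin": 0},
  ],
)

```text
clock: 4.25
tool_pos: [0.5815, -0.1546, 0.0181]
tool_rot: [2.221, 2.218, 0.002]
force: [0.8, -0.3, 1.0]
opening: 0.004
grip_force: 0.0
```

Emit:
move_arm(
  series=[
    {"jaw": 0.0,"dp": [0,0,0],"spin": 0},
    {"jaw": 0.0,"dp": [0,0,0],"spin": 0},
    {"jaw": 0.0,"dp": [0,0,-5],"spin": 0},
    {"jaw": 0.0,"dp": [0,0,-15],"spin": 0},
    {"jaw": 0.0,"dp": [0,0,-30],"spin": 0},
    {"jaw": 0.0,"dp": [0,0,-40],"spin": 0},
    {"jaw": 0.0,"dp": [0,0,-40],"spin": 0},
    {"jaw": 0.0,"dp": [0,0,-10],"spin": 0},
    {"jaw": 0.0,"dp": [0,0,0],"spin": 0},
    {"jaw": 0.0,"dp": [0,0,0],"spin": 0},
  ],
)

```text
clock: 5.25
tool_pos: [0.5801, -0.1543, 0.1556]
tool_rot: [-2.223, -2.219, 0.001]
force: [-0.5, -0.1, -0.8]
opening: 0.0001
grip_force: 0.0
```

Missed: the fingers shut on nothing. Looking again.

Run:
```python
from m import *
s=state();print(s["clock"],s["tool_pos"].round(4))
p,d,X,K,T=grab("wrist");save("w3.png",p)
for o in blobs(p,X,.012,.1):print(*o)
p,d,X,K,T=grab("top")
save("top3.png",p[110:270,200:470],2.9)
for o in blobs(p,X,.012,.05):print(*o)
```

```text
5.25 [ 0.5801 -0.1543  0.1556]
red 388 [321. 184.] [ 0.5803 -0.1535  0.0369] [0.017 0.018 0.007] 0.039
orange 616 [180. 195.] [ 0.4505 -0.1653  0.0363] [0.019 0.019 0.007] 0.039
orange 744 [ 46. 259.] [ 0.3087 -0.2311  0.0361] [0.02  0.019 0.007] 0.038
yellow 459 [227. 282.] [ 0.486  -0.2575  0.0362] [0.019 0.019 0.007] 0.039
yellow 110 [423. 370.] [ 0.6915 -0.3532  0.0506] [0.014 0.007 0.009] 0.052
red 246 [462. 221.] [ 0.4637 -0.408   0.0261] [0.082 0.024 0.01 ] 0.027
orange 243 [520.  87.] [ 0.8557 -0.5969  0.03  ] [0.075 0.068 0.009] 0.031
orange 212 [539. 102.] [ 0.8118 -0.6513  0.0321] [0.076 0.038 0.012] 0.032
orange 665 [171. 159.] [0.6644 0.4383 0.0454] [0.059 0.124 0.009] 0.047
orange 27 [437. 208.] [ 0.5029 -0.3322  0.0366] [0.017 0.007 0.008] 0.038
yellow 205 [446. 151.] [ 0.6798 -0.3802  0.0457] [0.079 0.068 0.009] 0.047
```

View pics/w3.png

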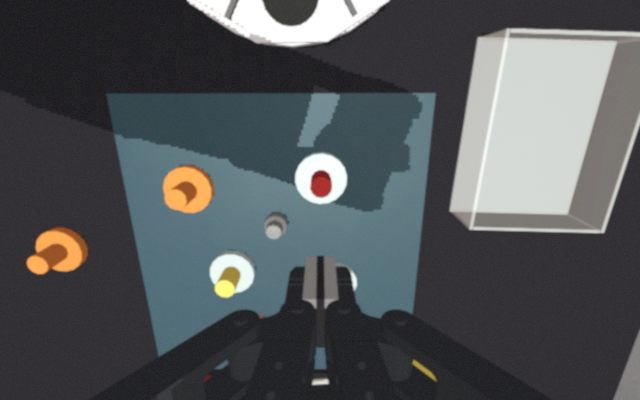

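Red hasn't moved, at (321,184). The fingers closed without touching it, so I'll check where the fingertips really are against the reported TCP.

Run:
```python
from m import *
s=state();print(s["tool_pos"],s["tool_rot"],s["joint_positions"])
p,d,X,K,T=grab("wrist");print(K)
for r in range(236,330,8):print(r,X[r,312].round(3),X[r,328].round(3),d[r,312].round(3))
for z in(.1556,.018):
    q=np.linalg.inv(T)@np.array([*s["tool_pos"][:2],z,1]);print(z,(K@q[:3]/q[2])[:2],q[2])
p,d,X,K,T=grab("top");save("top4.png",p[110:270,300:470],4)
for z in(.1556,.018):
    q=np.linalg.inv(T)@np.array([*s["tool_pos"][:2],z,1]);print(z,(K@q[:3]/q[2])[:2])
```

```text
[ 0.57992468 -0.15430828  0.15480381] [-2.22183322e+00 -2.21790949e+00  1.77191043e-03] [-3.21078995e-01  4.56029508e-01  1.42956525e+00 -1.42169910e-05
  1.25848725e+00 -3.19307059e-01]
[[336.51211333   0.         319.96641456]
 [  0.         336.51211333 203.24884871]
 [  0.           0.           1.        ]]
236 [ 0.571 -0.218  0.   ] [ 0.588 -0.218  0.002] 0.353
244 [ 0.571 -0.227  0.002] [ 0.588 -0.228  0.   ] 0.354
252 [ 0.571 -0.237  0.001] [ 0.588 -0.236  0.001] 0.358
260 [ 0.576 -0.144  0.187] [ 0.583 -0.144  0.188] 0.152
268 [ 0.576 -0.144  0.195] [ 0.583 -0.145  0.194] 0.145
276 [ 0.577 -0.144  0.201] [ 0.583 -0.144  0.202] 0.139
284 [ 0.577 -0.144  0.207] [ 0.583 -0.143  0.209] 0.133
292 [ 0.577 -0.144  0.213] [ 0.583 -0.144  0.213] 0.127
300 [ 0.577 -0.144  0.218] [ 0.583 -0.144  0.218] 0.122
308 [ 0.577 -0.144  0.223] [ 0.583 -0.143  0.224] 0.118
316 [ 0.577 -0.143  0.228] [ 0.583 -0.143  0.228] 0.113
324 [ 0.577 -0.145  0.23 ] [ 0.583 -0.143  0.233] 0.112
0.1556 [320.24354296 247.81675408] 0.18507974206806202
0.018 [320.44478359 181.49933807] 0.31515414841893685
0.1556 [382.0205933  179.17891099]
0.018 [374.56537149 183.24021999]
```

View pics/top4.png

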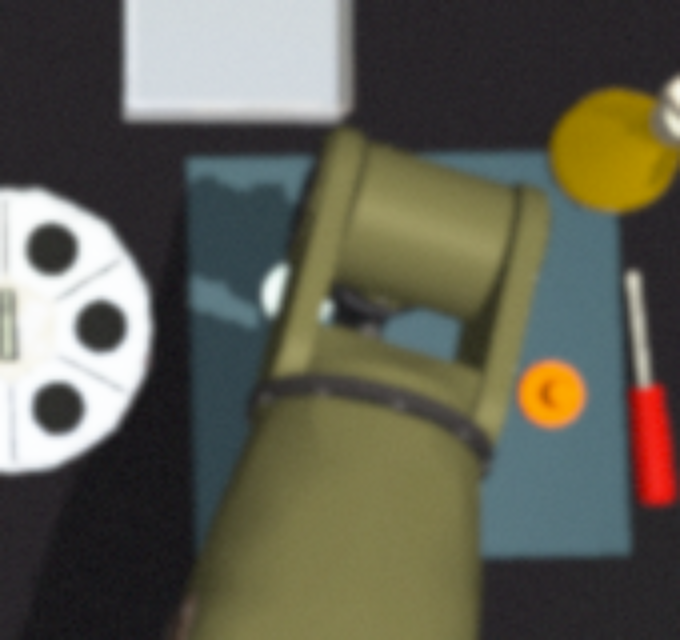

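The tips, seen at z≈0.184, stand about 28 mm above the reported TCP (0.155). That explains the miss, so from here I go lower by that offset: red at TCP z≈-0.006, in steps while watching the force.

Emit:
move_arm(
  series=[
    {"jaw": 0.5,"dp": [0,0,0],"spin": 0},
    {"jaw": 0.5,"dp": [0,0,0],"spin": 0},
    {"jaw": 0.5,"dp": [0,0,0],"spin": 0},
    {"jaw": 0.5,"dp": [1,0,40],"spin": 0},
    {"jaw": 0.5,"dp": [0,0,40],"spin": 0},
    {"jaw": 0.5,"dp": [0,0,30],"spin": 0},
    {"jaw": 0.5,"dp": [0,0,20],"spin": 0},
    {"jaw": 0.5,"dp": [0,0,10],"spin": 0},
    {"jaw": 0.5,"dp": [0,0,0],"spin": 0},
    {"jaw": 0.5,"dp": [0,0,0],"spin": 0},
  ],
)

```text
clock: 6.45
tool_pos: [0.5811, -0.1537, 0.0173]
tool_rot: [2.222, 2.219, 0.001]
force: [0.4, -0.2, 0.4]
opening: 0.0424
grip_force: 0.0
```

Emit:
move_arm(
  series=[
    {"jaw": 0.5,"dp": [0,0,5],"spin": 0},
    {"jaw": 0.5,"dp": [0,0,6],"spin": 0},
    {"jaw": 0.5,"dp": [0,0,6],"spin": 0},
    {"jaw": 0.5,"dp": [0,0,4],"spin": 0},
    {"jaw": 0.5,"dp": [0,0,0],"spin": 0},
    {"jaw": 0.0,"dp": [0,0,0],"spin": 0},
    {"jaw": 0.0,"dp": [0,0,0],"spin": 0},
    {"jaw": 0.0,"dp": [0,0,0],"spin": 0},
    {"jaw": 0.0,"dp": [0,0,0],"spin": 0},
    {"jaw": 0.0,"dp": [0,0,0],"spin": 0},
  ],
)

```text
clock: 7.45
tool_pos: [0.5809, -0.1536, -0.0043]
tool_rot: [2.223, 2.219, 0.001]
force: [-0.2, -0.0, 4.4]
opening: 0.0177
grip_force: 58.9
```

Gripped with 59 N. Lifting and checking.

Emit:
move_arm(
  series=[
    {"jaw": 0.0,"dp": [0,0,-5],"spin": 0},
    {"jaw": 0.0,"dp": [0,0,-15],"spin": 0},
    {"jaw": 0.0,"dp": [0,0,-25],"spin": 0},
    {"jaw": 0.0,"dp": [0,0,-35],"spin": 0},
    {"jaw": 0.0,"dp": [0,0,-35],"spin": 0},
    {"jaw": 0.0,"dp": [0,0,-30],"spin": 0},
    {"jaw": 0.0,"dp": [0,0,-10],"spin": 0},
    {"jaw": 0.0,"dp": [0,0,0],"spin": 0},
    {"jaw": 0.0,"dp": [0,0,0],"spin": 0},
    {"jaw": 0.0,"dp": [0,0,0],"spin": 0},
  ],
)

```text
clock: 8.45
tool_pos: [0.5799, -0.1533, 0.1486]
tool_rot: [-2.222, -2.218, 0.002]
force: [-0.0, 0.3, 0.3]
opening: 0.0174
grip_force: 58.7
```

Run:
```python
from m import *
s=state();print(s["clock"],s["tool_pos"].round(4),s["opening"],s["grip_force"],s["force"])
p,d,X,K,T=grab("wrist");save("w5.png",p)
h=cv2.cvtColor(np.ascontiguousarray(p),cv2.COLOR_RGB2HSV)
m=((h[...,0]<6)|(h[...,0]>172))&(h[...,1]>120)&(h[...,2]>50)&(X[...,2]>.08)
print("held red",m.sum(),X[m].min(0),X[m].max(0))
m=(p.min(-1)>100)&(X[...,2]>.09)&(X[...,2]<.2);Y=X[m];print("lens rim",len(Y),np.nanmin(Y,0),np.nanmax(Y,0))
```

```text
8.45 [ 0.5799 -0.1533  0.1486] 0.017419937514553306 58.676215410232544 [-0.01768021  0.29145092  0.26099729]
held red 2365 [ 0.54641224 -0.16725584  0.16463124] [ 0.58851758 -0.13612437  0.25895745]
lens rim 4034 [ 0.55474492 -0.16123368  0.15240692] [ 0.6039945  -0.12928243  0.19999575]
```

View pics/w5.png

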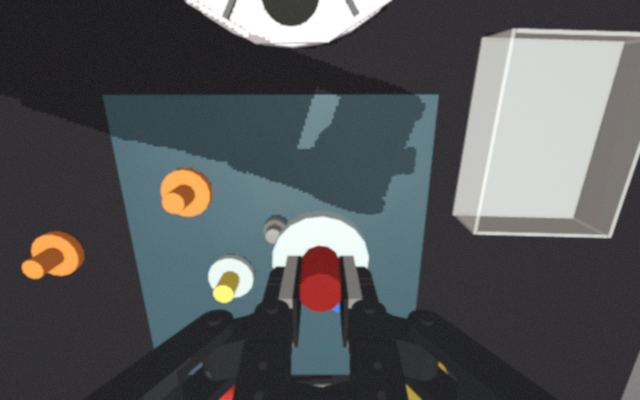

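Red is held level, with the block between the pads at (320,280). Carrying it to the bay facing the jaw.

Emit:
move_arm(
  series=[
    {"jaw": 0.0,"dp": [20,-2,0],"spin": 0},
    {"jaw": 0.0,"dp": [35,-3,0],"spin": 0},
    {"jaw": 0.0,"dp": [40,-3,0],"spin": 0},
    {"jaw": 0.0,"dp": [40,-3,0],"spin": 0},
    {"jaw": 0.0,"dp": [40,-3,0],"spin": 0},
    {"jaw": 0.0,"dp": [40,-4,0],"spin": 0},
    {"jaw": 0.0,"dp": [35,-3,0],"spin": 0},
    {"jaw": 0.0,"dp": [20,-2,0],"spin": 0},
    {"jaw": 0.0,"dp": [6,-1,0],"spin": 0},
    {"jaw": 0.0,"dp": [0,0,0],"spin": 0},
  ],
)

```text
clock: 9.5
tool_pos: [0.5567, 0.1229, 0.1496]
tool_rot: [-2.222, -2.22, 0.002]
force: [0.8, 0.4, -0.1]
opening: 0.0174
grip_force: 58.7
```

Run:
```python
from t import *
s=state();print(s["clock"],s["tool_pos"].round(4),s["opening"],s["grip_force"],Ro.from_rotvec(s["tool_rot"]).as_matrix().round(3)[:2,:2])
p,d,X,K,T=grab("top");save("top5.png",p)
np.savez("top5.npz",p=p,X=X)
for o in blobs(p,X,.03,.05):print(*o)
p,d,X,K,T=grab("scene");save("scene5.png",p[150:290,200:420],3.6)
```

```text
9.5 [0.5567 0.1229 0.1496] 0.01740919984217979 58.68268311023712 [[ 0.001  1.   ]
 [ 1.    -0.001]]
orange 23 [515.  81.] [ 0.8735 -0.5763  0.0323] [0.025 0.026 0.004] 0.033
orange 23 [541. 100.] [ 0.814  -0.653   0.0325] [0.027 0.018 0.005] 0.034
orange 598 [171. 158.] [0.6643 0.4385 0.0452] [0.059 0.123 0.009] 0.047
yellow 165 [447. 150.] [ 0.6798 -0.381   0.0459] [0.079 0.068 0.008] 0.048
yellow 26 [412. 215.] [ 0.4845 -0.2549  0.0385] [0.012 0.015 0.008] 0.041
yellow 21 [381. 228.] [ 0.449  -0.1676  0.0377] [0.017 0.009 0.008] 0.04
blue 24 [414. 176.] [ 0.5972 -0.2678  0.0379] [0.012 0.015 0.007] 0.04
```

View pics/scene5.png

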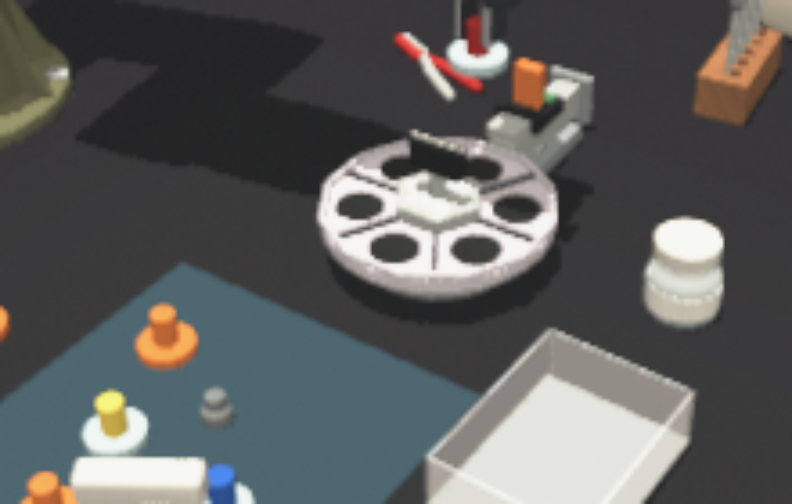

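Lens held above the free bay, with everything else as it was. Lowering.

Emit:
move_arm(
  series=[
    {"jaw": 0.0,"dp": [0.6,-0.9,20],"spin": 0},
    {"jaw": 0.0,"dp": [0,0,30],"spin": 0},
    {"jaw": 0.0,"dp": [0,0,30],"spin": 0},
    {"jaw": 0.0,"dp": [0,0,15],"spin": 0},
    {"jaw": 0.0,"dp": [0,0,8],"spin": 0},
    {"jaw": 0.0,"dp": [0,0,3],"spin": 0},
    {"jaw": 0.0,"dp": [0,0,2],"spin": 0},
    {"jaw": 0.0,"dp": [0,0,1],"spin": 0},
    {"jaw": 0.0,"dp": [0,0,0],"spin": 0},
    {"jaw": 0.0,"dp": [0,0,0],"spin": 0},
  ],
)

```text
clock: 10.6
tool_pos: [0.5564, 0.1232, 0.0418]
tool_rot: [2.223, 2.219, 0.001]
force: [0.9, 0.8, -0.8]
opening: 0.0176
grip_force: 58.7
```

Emit:
move_arm(
  series=[
    {"jaw": 0.0,"dp": [0,0,1],"spin": 0},
    {"jaw": 0.0,"dp": [0,0,1],"spin": 0},
    {"jaw": 0.0,"dp": [0,0,0.5],"spin": 0},
    {"jaw": 0.0,"dp": [0,0,0],"spin": 0},
    {"jaw": 0.4,"dp": [0,0,0],"spin": 0},
    {"jaw": 0.4,"dp": [0,0,0],"spin": 0},
    {"jaw": 0.4,"dp": [0,0,0],"spin": 0},
    {"jaw": 0.4,"dp": [0,0,-15],"spin": 0},
    {"jaw": 0.4,"dp": [0,0,-35],"spin": 0},
    {"jaw": 0.4,"dp": [0,0,-40],"spin": 0},
  ],
)

```text
clock: 11.6
tool_pos: [0.5555, 0.1231, 0.13]
tool_rot: [-2.223, -2.219, 0.002]
force: [0.1, -0.4, 0.7]
opening: 0.0342
grip_force: 0.0
```

Emit:
move_arm(
  series=[
    {"jaw": 0.5,"dp": [0,0,-40],"spin": 0},
    {"jaw": 0.5,"dp": [-45,-8,-40],"spin": 0},
    {"jaw": 0.5,"dp": [-45,-8,0],"spin": 0},
    {"jaw": 0.5,"dp": [-45,-8,0],"spin": 0},
    {"jaw": 0.5,"dp": [-45,-8,0],"spin": 0},
    {"jaw": 0.5,"dp": [-45,-8,0],"spin": 0},
    {"jaw": 0.5,"dp": [-45,-8,0],"spin": 0},
    {"jaw": 0.5,"dp": [-25,-8,0],"spin": 0},
    {"jaw": 0.5,"dp": [0,0,0],"spin": 0},
    {"jaw": 0.5,"dp": [0,0,0],"spin": 0},
  ],
)

```text
clock: 12.6
tool_pos: [0.5009, -0.164, 0.2025]
tool_rot: [2.224, 2.218, 0.001]
force: [0.0, 0.6, 0.4]
opening: 0.0428
grip_force: 0.0
```

Run:
```python
from t import *
s=state();print(s["clock"],s["tool_pos"].round(4))
p,d,X,K,T=grab("wrist");np.savez("w6.npz",p=p,X=X)
for o in blobs(p,X,.012,.1):print(*o)
p,d,X,K,T=grab("top");print('top')
for o in blobs(p,X,.012,.11):
    if o[3][1]>-.4:print(*o)
```

```text
12.6 [ 0.5009 -0.164   0.2025]
red 1180 [293. 352.] [ 0.4648 -0.4095  0.0233] [0.084 0.026 0.008] 0.025
orange 389 [271. 173.] [ 0.4503 -0.1651  0.0364] [0.019 0.019 0.007] 0.039
orange 479 [147. 231.] [ 0.3084 -0.2312  0.0363] [0.02  0.019 0.007] 0.039
orange 376 [322. 312.] [ 0.5031 -0.3392  0.0361] [0.019 0.019 0.007] 0.039
yellow 277 [307. 252.] [ 0.4859 -0.2571  0.0364] [0.014 0.018 0.007] 0.039
yellow 329 [467. 317.] [ 0.6857 -0.3564  0.0329] [0.063 0.02  0.012] 0.033
blue 351 [405. 261.] [ 0.5981 -0.2693  0.0364] [0.019 0.019 0.007] 0.039
top
red 22 [279. 192.] [0.5563 0.1216 0.0832] [0.011 0.011 0.008] 0.085
orange 695 [171. 159.] [0.6642 0.4373 0.0658] [0.059 0.121 0.048] 0.048
orange 67 [246. 193.] [0.5529 0.2122 0.1049] [0.024 0.012 0.007] 0.107
yellow 592 [451. 148.] [ 0.6791 -0.3833  0.1013] [0.051 0.043 0.017] 0.099
blue 25 [414. 176.] [ 0.5971 -0.2679  0.038 ] [0.012 0.014 0.007] 0.04
```

Red sits in its bay (block top 84 mm, at 0.5563,0.1216). Next is yellow at (0.486,-0.257).

Emit:
move_arm(
  series=[
    {"jaw": 0.5,"dp": [-40,-6,0],"spin": 0},
    {"jaw": 0.5,"dp": [-40,-6,30],"spin": 0},
    {"jaw": 0.5,"dp": [-13,-3,40],"spin": 0},
    {"jaw": 0.5,"dp": [0,0,40],"spin": 0},
    {"jaw": 0.5,"dp": [0,0,40],"spin": 0},
    {"jaw": 0.5,"dp": [0,0,30],"spin": 0},
    {"jaw": 0.5,"dp": [0,0,15],"spin": 0},
    {"jaw": 0.5,"dp": [0,0,8],"spin": 0},
    {"jaw": 0.5,"dp": [0,0,4],"spin": 0},
    {"jaw": 0.5,"dp": [0,0,0],"spin": 0},
  ],
)

```text
clock: 13.7
tool_pos: [0.4865, -0.2566, -0.0043]
tool_rot: [2.222, 2.219, 0.0]
force: [0.7, 0.3, -0.0]
opening: 0.0425
grip_force: 0.0
```

Emit:
move_arm(
  series=[
    {"jaw": 0.0,"dp": [0,0,0],"spin": 0},
    {"jaw": 0.0,"dp": [0,0,0],"spin": 0},
    {"jaw": 0.0,"dp": [0,0,0],"spin": 0},
    {"jaw": 0.0,"dp": [0,0,0],"spin": 0},
    {"jaw": 0.0,"dp": [0,0,-10],"spin": 0},
    {"jaw": 0.0,"dp": [0,0,-20],"spin": 0},
    {"jaw": 0.0,"dp": [0,0,-35],"spin": 0},
    {"jaw": 0.0,"dp": [0,0,-35],"spin": 0},
    {"jaw": 0.0,"dp": [0,0,-35],"spin": 0},
    {"jaw": 0.0,"dp": [0,0,-20],"spin": 0},
  ],
)

```text
clock: 14.7
tool_pos: [0.4865, -0.2569, 0.154]
tool_rot: [2.221, 2.217, 0.001]
force: [0.2, 0.3, -0.9]
opening: 0.0175
grip_force: 58.6
```

Emit:
move_arm(
  series=[
    {"jaw": 0.0,"dp": [20,1,0],"spin": 0},
    {"jaw": 0.0,"dp": [40,1.5,0],"spin": 0},
    {"jaw": 0.0,"dp": [45,2,0],"spin": 0},
    {"jaw": 0.0,"dp": [45,2,0],"spin": 0},
    {"jaw": 0.0,"dp": [45,2,0],"spin": 0},
    {"jaw": 0.0,"dp": [45,2,0],"spin": 0},
    {"jaw": 0.0,"dp": [45,2,0],"spin": 0},
    {"jaw": 0.0,"dp": [40,1.5,0],"spin": 0},
    {"jaw": 0.0,"dp": [20,0.5,0],"spin": 0},
    {"jaw": 0.0,"dp": [2,0,0],"spin": 0},
  ],
)

```text
clock: 15.7
tool_pos: [0.5009, 0.0926, 0.1508]
tool_rot: [2.22, 2.222, 0.001]
force: [0.5, -0.1, -0.7]
opening: 0.0174
grip_force: 58.7
```

Emit:
move_arm(
  series=[
    {"jaw": 0.0,"dp": [0,0,0],"spin": 0},
    {"jaw": 0.0,"dp": [0,0,20],"spin": 0},
    {"jaw": 0.0,"dp": [0,0,30],"spin": 0},
    {"jaw": 0.0,"dp": [0,0,30],"spin": 0},
    {"jaw": 0.0,"dp": [0,0,15],"spin": 0},
    {"jaw": 0.0,"dp": [0,0,8],"spin": 0},
    {"jaw": 0.0,"dp": [0,0,5],"spin": 0},
    {"jaw": 0.0,"dp": [0,0,3],"spin": 0},
    {"jaw": 0.0,"dp": [0,0,0],"spin": 0},
    {"jaw": 0.0,"dp": [0,0,0],"spin": 0},
  ],
)

```text
clock: 16.7
tool_pos: [0.5017, 0.0904, 0.0402]
tool_rot: [2.223, 2.218, 0.003]
force: [-2.2, 0.4, 6.2]
opening: 0.0174
grip_force: 59.1
```

Touchdown at 6 N. Release and go towards blue.

Emit:
move_arm(
  series=[
    {"jaw": 0.4,"dp": [0,0,0],"spin": 0},
    {"jaw": 0.4,"dp": [0,0,0],"spin": 0},
    {"jaw": 0.4,"dp": [0,0,0],"spin": 0},
    {"jaw": 0.4,"dp": [0,0,-15],"spin": 0},
    {"jaw": 0.4,"dp": [0,0,-40],"spin": 0},
    {"jaw": 0.4,"dp": [0,0,-45],"spin": 0},
    {"jaw": 0.5,"dp": [0,0,-45],"spin": 0},
    {"jaw": 0.5,"dp": [-45,12,-15],"spin": 0},
    {"jaw": 0.5,"dp": [-45,12,0],"spin": 0},
    {"jaw": 0.5,"dp": [-45,12,0],"spin": 0},
  ],
)

```text
clock: 17.7
tool_pos: [0.5372, -0.0461, 0.1998]
tool_rot: [2.221, 2.22, 0.001]
force: [0.6, -0.2, -0.4]
opening: 0.0427
grip_force: 0.0
```

Emit:
move_arm(
  series=[
    {"jaw": 0.5,"dp": [-45,12,0],"spin": 0},
    {"jaw": 0.5,"dp": [-45,12,0],"spin": 0},
    {"jaw": 0.5,"dp": [-45,12,0],"spin": 0},
    {"jaw": 0.5,"dp": [-20,12,0],"spin": 0},
    {"jaw": 0.5,"dp": [0,12,0],"spin": 0},
    {"jaw": 0.5,"dp": [0,0,0],"spin": 0},
    {"jaw": 0.5,"dp": [0,0,0],"spin": 0},
    {"jaw": 0.5,"dp": [0,0,0],"spin": 0},
    {"jaw": 0.5,"dp": [0,0,0],"spin": 0},
    {"jaw": 0.5,"dp": [0,0,0],"spin": 0},
  ],
)

```text
clock: 18.7
tool_pos: [0.5964, -0.1994, 0.1992]
tool_rot: [2.223, 2.22, 0.0]
force: [0.7, -0.1, -1.3]
opening: 0.0429
grip_force: 0.0
```

Run:
```python
from t import *
s=state();print(s["clock"],s["tool_pos"].round(4))
p,d,X,K,T=grab("wrist")
for o in blobs(p,X,.012,.1):print(*o)
p,d,X,K,T=grab("top");print('top')
for o in blobs(p,X,.012,.11):
    if o[3][1]>-.37:print(*o)
```

```text
18.7 [ 0.5964 -0.1994  0.1992]
orange 518 [174. 139.] [ 0.4505 -0.1657  0.0364] [0.019 0.019 0.007] 0.039
orange 623 [ 50. 202.] [ 0.3085 -0.2319  0.0363] [0.021 0.02  0.008] 0.039
orange 24 [234. 286.] [ 0.4961 -0.3354  0.0365] [0.003 0.006 0.006] 0.038
yellow 101 [415. 302.] [ 0.7117 -0.3626  0.033 ] [0.02  0.025 0.008] 0.035
yellow 864 [365. 332.] [ 0.6538 -0.3876  0.0852] [0.007 0.026 0.016] 0.083
blue 323 [322. 235.] [ 0.599  -0.2695  0.0366] [0.016 0.019 0.007] 0.039
top
red 21 [279. 192.] [0.5562 0.1215 0.084 ] [0.011 0.011 0.006] 0.085
orange 693 [171. 159.] [0.6643 0.4385 0.0694] [0.059 0.124 0.056] 0.047
orange 63 [246. 193.] [0.5528 0.2123 0.1061] [0.025 0.012 0.007] 0.108
yellow 21 [291. 212.] [0.5001 0.0893 0.0821] [0.011 0.011 0.007] 0.085
```

Yellow is in its bay. Blue is at (0.598,-0.2695).

Emit:
move_arm(
  series=[
    {"jaw": 0.5,"dp": [-40,2,0],"spin": 0},
    {"jaw": 0.5,"dp": [-30,0,30],"spin": 0},
    {"jaw": 0.5,"dp": [0,0,40],"spin": 0},
    {"jaw": 0.5,"dp": [0,0,40],"spin": 0},
    {"jaw": 0.5,"dp": [0,0,40],"spin": 0},
    {"jaw": 0.5,"dp": [0,0,27],"spin": 0},
    {"jaw": 0.5,"dp": [0,0,15],"spin": 0},
    {"jaw": 0.5,"dp": [0,0,8],"spin": 0},
    {"jaw": 0.5,"dp": [0,0,4],"spin": 0},
    {"jaw": 0.5,"dp": [0,0,0],"spin": 0},
  ],
)

```text
clock: 19.8
tool_pos: [0.5988, -0.2699, -0.0043]
tool_rot: [2.223, 2.219, 0.001]
force: [-0.6, 0.3, -0.0]
opening: 0.0426
grip_force: 0.0
```

Emit:
move_arm(
  series=[
    {"jaw": 0.0,"dp": [0,0,0],"spin": 0},
    {"jaw": 0.0,"dp": [0,0,0],"spin": 0},
    {"jaw": 0.0,"dp": [0,0,0],"spin": 0},
    {"jaw": 0.0,"dp": [0,0,0],"spin": 0},
    {"jaw": 0.0,"dp": [0,0,-10],"spin": 0},
    {"jaw": 0.0,"dp": [0,0,-20],"spin": 0},
    {"jaw": 0.0,"dp": [0,0,-35],"spin": 0},
    {"jaw": 0.0,"dp": [0,0,-35],"spin": 0},
    {"jaw": 0.0,"dp": [0,0,-35],"spin": 0},
    {"jaw": 0.0,"dp": [0,0,-20],"spin": 0},
  ],
)

```text
clock: 20.8
tool_pos: [0.599, -0.27, 0.1542]
tool_rot: [2.221, 2.217, 0.002]
force: [-1.1, -0.3, -0.4]
opening: 0.0176
grip_force: 58.6
```

Emit:
move_arm(
  series=[
    {"jaw": 0.0,"dp": [20,-6,0],"spin": 0},
    {"jaw": 0.0,"dp": [35,-12,0],"spin": 0},
    {"jaw": 0.0,"dp": [40,-13,0],"spin": 0},
    {"jaw": 0.0,"dp": [40,-13,0],"spin": 0},
    {"jaw": 0.0,"dp": [40,-13,0],"spin": 0},
    {"jaw": 0.0,"dp": [40,-13,0],"spin": 0},
    {"jaw": 0.0,"dp": [36,-12,0],"spin": 0},
    {"jaw": 0.0,"dp": [30,-10,0],"spin": 0},
    {"jaw": 0.0,"dp": [15.5,-5,0],"spin": 0},
    {"jaw": 0.0,"dp": [0,0,0],"spin": 0},
  ],
)

```text
clock: 21.8
tool_pos: [0.5015, 0.0286, 0.1508]
tool_rot: [2.22, 2.222, 0.001]
force: [-0.7, -0.1, -0.6]
opening: 0.0174
grip_force: 58.7
```

Emit:
move_arm(
  series=[
    {"jaw": 0.0,"dp": [0,0,0],"spin": 0},
    {"jaw": 0.0,"dp": [0,0,20],"spin": 0},
    {"jaw": 0.0,"dp": [0,0,30],"spin": 0},
    {"jaw": 0.0,"dp": [0,0,30],"spin": 0},
    {"jaw": 0.0,"dp": [0,0,15],"spin": 0},
    {"jaw": 0.0,"dp": [0,0,8],"spin": 0},
    {"jaw": 0.0,"dp": [0,0,5],"spin": 0},
    {"jaw": 0.0,"dp": [0,0,3],"spin": 0},
    {"jaw": 0.0,"dp": [0,0,0],"spin": 0},
    {"jaw": 0.0,"dp": [0,0,0],"spin": 0},
  ],
)

```text
clock: 22.8
tool_pos: [0.5027, 0.0266, 0.0403]
tool_rot: [2.222, 2.218, 0.002]
force: [-2.4, -2.1, 5.4]
opening: 0.0174
grip_force: 59.2
```

Touchdown. Release, lift, and turn the tool to pinch across the thumb.

Emit:
move_arm(
  series=[
    {"jaw": 0.4,"dp": [0,0,0],"spin": 0},
    {"jaw": 0.4,"dp": [0,0,0],"spin": 0},
    {"jaw": 0.4,"dp": [0,0,0],"spin": 0},
    {"jaw": 0.4,"dp": [0,0,-15],"spin": 0},
    {"jaw": 0.4,"dp": [0,0,-40],"spin": 0},
    {"jaw": 0.4,"dp": [0,0,-40],"spin": -8.1},
    {"jaw": 0.4,"dp": [0,0,-40],"spin": -8.1},
    {"jaw": 0.4,"dp": [0,0,-20],"spin": -8.1},
    {"jaw": 0.4,"dp": [0,0,0],"spin": -8.1},
    {"jaw": 0.4,"dp": [0,0,0],"spin": -8.1},
  ],
)

```text
clock: 23.8
tool_pos: [0.5021, 0.027, 0.1947]
tool_rot: [1.309, 2.854, 0.001]
force: [-0.7, -0.1, -0.0]
opening: 0.0341
grip_force: 0.0
```

Emit:
move_arm(
  series=[
    {"jaw": 0.4,"dp": [0,0,0],"spin": -8.1},
    {"jaw": 0.4,"dp": [0,0,0],"spin": -8.1},
    {"jaw": 0.4,"dp": [0,0,0],"spin": -8.1},
    {"jaw": 0.4,"dp": [0,0,0],"spin": -8.1},
    {"jaw": 0.4,"dp": [0,0,0],"spin": -8.1},
    {"jaw": 0.4,"dp": [0,0,0],"spin": -8.1},
    {"jaw": 0.4,"dp": [-20,45,0],"spin": 0},
    {"jaw": 0.4,"dp": [-20,45,0],"spin": 0},
    {"jaw": 0.4,"dp": [-13,45,0],"spin": 0},
    {"jaw": 0.4,"dp": [0,45,0],"spin": 0},
  ],
)

```text
clock: 24.8
tool_pos: [0.5588, 0.2078, 0.1936]
tool_rot: [-0.028, -3.141, 0.0]
force: [-0.2, -0.9, 0.8]
opening: 0.0344
grip_force: 0.0
```

Emit:
move_arm(
  series=[
    {"jaw": 0.4,"dp": [0,0,0],"spin": 0},
    {"jaw": 0.4,"dp": [0,0,0],"spin": 0},
    {"jaw": 0.4,"dp": [0,0,0],"spin": 0},
    {"jaw": 0.4,"dp": [0,0,0],"spin": 0},
    {"jaw": 0.4,"dp": [0,0,0],"spin": 0},
    {"jaw": 0.4,"dp": [0,0,0],"spin": 0},
    {"jaw": 0.4,"dp": [0,0,0],"spin": 0},
    {"jaw": 0.4,"dp": [0,0,0],"spin": 0},
    {"jaw": 0.4,"dp": [0,0,0],"spin": 0},
    {"jaw": 0.4,"dp": [0,0,0],"spin": 0},
  ],
)

```text
clock: 25.8
tool_pos: [0.558, 0.2061, 0.1939]
tool_rot: [-0.027, -3.141, 0.0]
force: [0.2, -0.8, -0.8]
opening: 0.0343
grip_force: 0.0
```

Run:
```python
from t import *
s=state();R=Ro.from_rotvec(s["tool_rot"]).as_matrix();print(s["clock"],s["tool_pos"].round(4),R.round(3)[:2,:2],s["joint_positions"].round(2))
p,d,X,K,T=grab("wrist");save("w7.png",p)
for o in blobs(p,X,.03,.12):print(*o)
p,d,X,K,T=grab("top");print('top')
for o in blobs(p,X,.012,.11):
    if .2>o[3][1]>-.37:print(*o)
```

```text
25.8 [0.558  0.2061 0.1939] [[-1.     0.017]
 [ 0.017  1.   ]] [ 0.29  0.41  1.4  -0.    1.33 -1.26]
red 492 [227. 186.] [0.5554 0.1231 0.0803] [0.018 0.018 0.007] 0.083
orange 771 [328. 189.] [0.5541 0.2123 0.1056] [0.026 0.014 0.008] 0.108
orange 4612 [533. 266.] [0.6656 0.437  0.0551] [0.061 0.124 0.03 ] 0.046
yellow 594 [180. 124.] [0.5006 0.089  0.0804] [0.017 0.018 0.007] 0.083
blue 740 [109. 127.] [0.5024 0.0279 0.0806] [0.018 0.019 0.008] 0.083
top
red 22 [279. 192.] [0.5548 0.1214 0.0846] [0.014 0.011 0.008] 0.086
orange 26 [437. 208.] [ 0.503  -0.333   0.0393] [0.017 0.008 0.009] 0.04
orange 15 [377. 228.] [ 0.4493 -0.1562  0.0375] [0.012 0.003 0.004] 0.039
orange 22 [402. 276.] [ 0.3097 -0.226   0.0396] [0.014 0.01  0.005] 0.04
yellow 21 [291. 212.] [0.5001 0.0893 0.0832] [0.011 0.011 0.007] 0.085
blue 17 [313. 211.] [0.5015 0.0269 0.0811] [0.011 0.008 0.006] 0.083
```

View pics/w7.png

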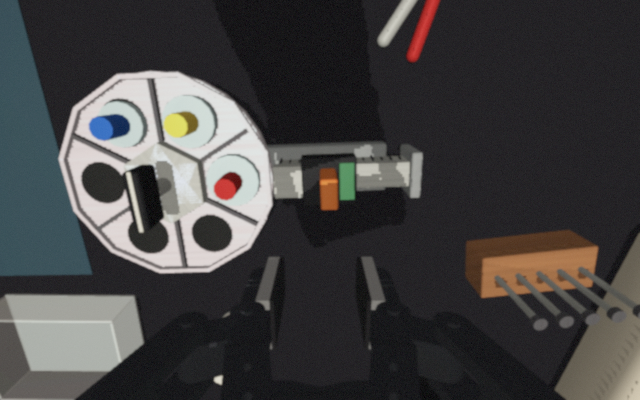

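All three lenses lie flat in separate bays: blue (110,127), yellow (180,124), red (230,185), facing the jaw. Pinching the thumb at (328,189), whose top measured 108 mm.

Emit:
move_arm(
  series=[
    {"jaw": 0.4,"dp": [4,6.2,0],"spin": -2},
    {"jaw": 0.4,"dp": [0,0,30],"spin": 0},
    {"jaw": 0.4,"dp": [0,0,40],"spin": 0},
    {"jaw": 0.4,"dp": [0,0,40],"spin": 0},
    {"jaw": 0.4,"dp": [0,0,20],"spin": 0},
    {"jaw": 0.4,"dp": [0,0,10],"spin": 0},
    {"jaw": 0.4,"dp": [0,0,4],"spin": 0},
    {"jaw": 0.4,"dp": [0,0,0],"spin": 0},
    {"jaw": 0.0,"dp": [0,0,0],"spin": 0},
    {"jaw": 0.0,"dp": [0,0,0],"spin": 0},
  ],
)

```text
clock: 26.9
tool_pos: [0.5548, 0.2126, 0.0514]
tool_rot: [-0.028, 3.139, 0.001]
force: [-0.0, 0.2, 4.0]
opening: 0.013
grip_force: 58.5
```

Emit:
move_arm(
  series=[
    {"jaw": 0.0,"dp": [0,0,0],"spin": 0},
    {"jaw": 0.0,"dp": [0,0,0],"spin": 0},
    {"jaw": 0.0,"dp": [0,0,0],"spin": 0},
    {"jaw": 0.0,"dp": [0,-2,0],"spin": 0},
    {"jaw": 0.0,"dp": [0,-3,0],"spin": 0},
    {"jaw": 0.0,"dp": [0,-3,0],"spin": 0},
    {"jaw": 0.0,"dp": [0,-3,0],"spin": 0},
    {"jaw": 0.0,"dp": [0,-1,0],"spin": 0},
    {"jaw": 0.0,"dp": [0,0,0],"spin": 0},
    {"jaw": 0.0,"dp": [0,0,0],"spin": 0},
  ],
)

```text
clock: 27.9
tool_pos: [0.555, 0.2004, 0.0513]
tool_rot: [-0.027, 3.14, 0.001]
force: [-2.3, -2.1, 7.3]
opening: 0.0131
grip_force: 59.2
```

Emit:
move_arm(
  series=[
    {"jaw": 0.0,"dp": [0,-1,0],"spin": 0},
    {"jaw": 0.0,"dp": [0,-1,0],"spin": 0},
    {"jaw": 0.0,"dp": [0,-1,0],"spin": 0},
    {"jaw": 0.0,"dp": [0,-1,0],"spin": 0},
    {"jaw": 0.0,"dp": [0,-1,0],"spin": 0},
    {"jaw": 0.0,"dp": [0,-1,0],"spin": 0},
    {"jaw": 0.0,"dp": [0,-1,0],"spin": 0},
    {"jaw": 0.0,"dp": [0,0,0],"spin": 0},
    {"jaw": 0.0,"dp": [0,0,0],"spin": 0},
    {"jaw": 0.0,"dp": [0,0,0],"spin": 0},
  ],
)

```text
clock: 28.9
tool_pos: [0.5551, 0.1936, 0.0513]
tool_rot: [-0.028, 3.139, 0.001]
force: [-1.1, 0.2, 7.5]
opening: 0.0126
grip_force: 59.2
```

Emit:
move_arm(
  series=[
    {"jaw": 0.0,"dp": [0,-1,0],"spin": 0},
    {"jaw": 0.0,"dp": [0,0,0],"spin": 0},
    {"jaw": 0.0,"dp": [0,-1,0],"spin": 0},
    {"jaw": 0.0,"dp": [0,0,0],"spin": 0},
    {"jaw": 0.0,"dp": [0,0,0],"spin": 0},
    {"jaw": 0.0,"dp": [0,0,0],"spin": 0},
    {"jaw": 0.0,"dp": [0,0,0],"spin": 0},
    {"jaw": 0.0,"dp": [0,0,0],"spin": 0},
    {"jaw": 0.0,"dp": [0,0,0],"spin": 0},
    {"jaw": 0.0,"dp": [0,0,0],"spin": 0},
  ],
)

```text
clock: 29.9
tool_pos: [0.5551, 0.193, 0.0514]
tool_rot: [-0.028, 3.139, 0.004]
force: [-1.6, 11.3, 5.8]
opening: 0.0132
grip_force: 59.2
```

Contact at jaw face ≈83.5 mm (expected 84 for the 50 mm lens), 11 N. Pressing a little more.

Emit:
move_arm(
  series=[
    {"jaw": 0.0,"dp": [0,-1,0],"spin": 0},
    {"jaw": 0.0,"dp": [0,-0.8,0],"spin": 0},
    {"jaw": 0.0,"dp": [0,0,0],"spin": 0},
    {"jaw": 0.0,"dp": [0,0,0],"spin": 0},
    {"jaw": 0.0,"dp": [0,0,0],"spin": 0},
    {"jaw": 0.0,"dp": [0,0,0],"spin": 0},
    {"jaw": 0.0,"dp": [0,0,0],"spin": 0},
    {"jaw": 0.0,"dp": [0,0,0],"spin": 0},
    {"jaw": 0.0,"dp": [0,0,0],"spin": 0},
    {"jaw": 0.0,"dp": [0,0,0],"spin": 0},
  ],
)

```text
clock: 30.9
tool_pos: [0.5552, 0.1927, 0.0514]
tool_rot: [-0.029, 3.138, 0.007]
force: [0.3, 22.8, 3.4]
opening: 0.0127
grip_force: 59.1
```

Held at 23 N. Drawing back towards the stop.

Emit:
move_arm(
  series=[
    {"jaw": 0.0,"dp": [0,2,0],"spin": 0},
    {"jaw": 0.0,"dp": [0,3,0],"spin": 0},
    {"jaw": 0.0,"dp": [0,4,0],"spin": 0},
    {"jaw": 0.0,"dp": [0,5,0],"spin": 0},
    {"jaw": 0.0,"dp": [0,5,0],"spin": 0},
    {"jaw": 0.0,"dp": [0,4,0],"spin": 0},
    {"jaw": 0.0,"dp": [0,3,0],"spin": 0},
    {"jaw": 0.0,"dp": [0,1,0],"spin": 0},
    {"jaw": 0.0,"dp": [0,0,0],"spin": 0},
    {"jaw": 0.0,"dp": [0,0,0],"spin": 0},
  ],
)

```text
clock: 31.9
tool_pos: [0.5547, 0.2169, 0.0513]
tool_rot: [-0.028, 3.139, 0.001]
force: [-1.5, 0.8, 6.4]
opening: 0.0132
grip_force: 60.1
```

Emit:
move_arm(
  series=[
    {"jaw": 0.0,"dp": [0,1,0],"spin": 0},
    {"jaw": 0.0,"dp": [0,1,0],"spin": 0},
    {"jaw": 0.0,"dp": [0,1,0],"spin": 0},
    {"jaw": 0.0,"dp": [0,0,0],"spin": 0},
    {"jaw": 0.0,"dp": [0,0,0],"spin": 0},
    {"jaw": 0.0,"dp": [0,0,0],"spin": 0},
    {"jaw": 0.0,"dp": [0,0,0],"spin": 0},
    {"jaw": 0.0,"dp": [0,0,0],"spin": 0},
    {"jaw": 0.0,"dp": [0,0,0],"spin": 0},
    {"jaw": 0.0,"dp": [0,0,0],"spin": 0},
  ],
)

```text
clock: 32.9
tool_pos: [0.5546, 0.2197, 0.0513]
tool_rot: [-0.028, 3.139, 0.001]
force: [-1.9, -1.2, 7.9]
opening: 0.0133
grip_force: 60.3
```

Release the thumb and go to the turning grip.

Emit:
move_arm(
  series=[
    {"jaw": 0.4,"dp": [0,0,0],"spin": 0},
    {"jaw": 0.4,"dp": [0,0,0],"spin": 0},
    {"jaw": 0.4,"dp": [0,0,0],"spin": 0},
    {"jaw": 0.4,"dp": [0,0,-30],"spin": 0},
    {"jaw": 0.4,"dp": [0,0,-40],"spin": 0},
    {"jaw": 0.4,"dp": [0,0,-40],"spin": 0},
    {"jaw": 0.4,"dp": [0,-40,0],"spin": 0},
    {"jaw": 0.4,"dp": [0,-45,0],"spin": 0},
    {"jaw": 0.4,"dp": [0,-45,0],"spin": 0},
    {"jaw": 0.4,"dp": [0,-30,0],"spin": 0},
  ],
)

```text
clock: 33.9
tool_pos: [0.5566, 0.0571, 0.16]
tool_rot: [-0.026, 3.141, -0.0]
force: [-0.3, 1.4, -0.1]
opening: 0.0342
grip_force: 0.0
```

Emit:
move_arm(
  series=[
    {"jaw": 0.4,"dp": [0,0,0],"spin": 0},
    {"jaw": 0.4,"dp": [0,0,0],"spin": 0},
    {"jaw": 0.4,"dp": [0,0,0],"spin": 0},
    {"jaw": 0.4,"dp": [0,0,0],"spin": 0},
    {"jaw": 0.4,"dp": [0,0,20],"spin": 0},
    {"jaw": 0.4,"dp": [0,0,30],"spin": 0},
    {"jaw": 0.4,"dp": [0,0,0],"spin": 0},
    {"jaw": 0.4,"dp": [0,0,0],"spin": 0},
    {"jaw": 0.4,"dp": [0,0,0],"spin": 0},
    {"jaw": 0.4,"dp": [0,0,0],"spin": 0},
  ],
)

```text
clock: 34.9
tool_pos: [0.5574, 0.0597, 0.1113]
tool_rot: [-0.028, 3.139, 0.0]
force: [0.5, -0.6, -0.0]
opening: 0.0341
grip_force: 0.0
```

Run:
```python
from t import *
s=state();print(s["clock"],s["tool_pos"].round(4),s["joint_positions"].round(2))
p,d,X,K,T=grab("wrist");save("w8.png",p)
for o in blobs(p,X,.06,.12):print(*o)
p,d,X,K,T=grab("top")
for o in blobs(p,X,.06,.12):print(*o)
```

```text
34.9 [0.5574 0.0597 0.1113] [ 0.04  0.42  1.6  -0.    1.13 -1.55]
red 966 [409. 221.] [0.5554 0.1173 0.0806] [0.019 0.019 0.008] 0.083
orange 3256 [580. 233.] [0.5539 0.218  0.1053] [0.026 0.015 0.008] 0.107
yellow 926 [370. 137.] [0.5005 0.0876 0.0814] [0.018 0.019 0.008] 0.083
blue 927 [268. 137.] [0.5017 0.0271 0.0805] [0.019 0.019 0.007] 0.083
orange 52 [245. 193.] [0.5529 0.2179 0.1032] [0.025 0.011 0.006] 0.106
yellow 353 [455. 147.] [ 0.6781 -0.3855  0.1132] [0.042 0.039 0.013] 0.112
```

View pics/w8.png

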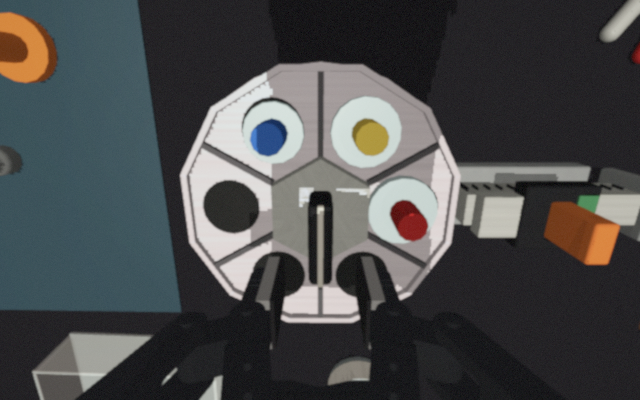

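Jaw back, red against the anvil, bar centred between the fingers at (320,235). Grip it and turn 60° clockwise so that yellow faces the jaw.

Emit:
move_arm(
  series=[
    {"jaw": 0.4,"dp": [0,0,30],"spin": 0},
    {"jaw": 0.4,"dp": [0,0,17],"spin": 0},
    {"jaw": 0.4,"dp": [0,0,8],"spin": 0},
    {"jaw": 0.4,"dp": [0,0,0],"spin": 0},
    {"jaw": 0.0,"dp": [0,0,0],"spin": 0},
    {"jaw": 0.0,"dp": [0,0,0],"spin": 0},
    {"jaw": 0.0,"dp": [0,0,0],"spin": 0},
    {"jaw": 0.0,"dp": [0,0,0],"spin": 0},
    {"jaw": 0.0,"dp": [0,0,0],"spin": 0},
    {"jaw": 0.0,"dp": [0,0,0],"spin": 0},
  ],
)

```text
clock: 36.0
tool_pos: [0.5575, 0.0597, 0.0562]
tool_rot: [-0.028, 3.139, 0.0]
force: [-0.8, 0.9, 6.7]
opening: 0.0132
grip_force: 60.0
```

Emit:
move_arm(
  series=[
    {"jaw": 0.0,"dp": [0,0,0],"spin": 3},
    {"jaw": 0.0,"dp": [0,0,0],"spin": 6},
    {"jaw": 0.0,"dp": [0,0,0],"spin": 7},
    {"jaw": 0.0,"dp": [0,0,0],"spin": 7},
    {"jaw": 0.0,"dp": [0,0,0],"spin": 7},
    {"jaw": 0.0,"dp": [0,0,0],"spin": 7},
    {"jaw": 0.0,"dp": [0,0,0],"spin": 7},
    {"jaw": 0.0,"dp": [0,0,0],"spin": 7},
    {"jaw": 0.0,"dp": [0,0,0],"spin": 6},
    {"jaw": 0.0,"dp": [0,0,0],"spin": 3},
  ],
)

```text
clock: 37.0
tool_pos: [0.5575, 0.0598, 0.0562]
tool_rot: [1.551, 2.73, 0.002]
force: [-1.0, 2.7, 6.6]
opening: 0.0133
grip_force: 60.1
```

Emit:
move_arm(
  series=[
    {"jaw": 0.0,"dp": [0,0,0],"spin": 0},
    {"jaw": 0.0,"dp": [0,0,0],"spin": 0},
    {"jaw": 0.0,"dp": [0,0,0],"spin": 0},
    {"jaw": 0.4,"dp": [0,0,0],"spin": 0},
    {"jaw": 0.4,"dp": [0,0,0],"spin": 0},
    {"jaw": 0.4,"dp": [0,0,0],"spin": 0},
    {"jaw": 0.4,"dp": [0,0,-25],"spin": 0},
    {"jaw": 0.4,"dp": [0,0,-35],"spin": 0},
    {"jaw": 0.4,"dp": [0,0,-40],"spin": 0},
    {"jaw": 0.4,"dp": [0,0,0],"spin": 0},
  ],
)

```text
clock: 38.0
tool_pos: [0.5589, 0.0596, 0.1603]
tool_rot: [1.544, 2.728, 0.007]
force: [1.0, -0.2, -0.3]
opening: 0.0341
grip_force: 0.0
```

Run:
```python
from t import *
s=state();R=Ro.from_rotvec(s["tool_rot"]).as_matrix();print(s["clock"],s["tool_pos"].round(4),np.degrees(np.arctan2(R[1,1],R[0,1])),s["joint_positions"].round(2))
c=np.array([.557,.0595])
for cm in("wrist","top"):
  p,d,X,K,T=grab(cm)
  for o in blobs(p,X,.06,.12):
    v=o[3][:2]-c;print(o[0],o[3],o[5],"r,ang",np.hypot(*v).round(4),np.degrees(np.arctan2(v[1],v[0])).round(1))
```

```text
38.0 [0.5589 0.0596 0.1603] 30.999152595099996 [ 0.04  0.36  1.55 -0.    1.22 -0.5 ]
red [0.6066 0.0903 0.0805] 0.083 r,ang 0.0584 31.8
orange [0.5614 0.2145 0.1045] 0.106 r,ang 0.1551 88.4
yellow [0.5534 0.1225 0.0805] 0.083 r,ang 0.0631 93.3
blue [0.5019 0.0909 0.0804] 0.083 r,ang 0.0634 150.3
orange [0.5529 0.2181 0.106 ] 0.104 r,ang 0.1587 91.5
yellow [ 0.6781 -0.384   0.113 ] 0.112 r,ang 0.4597 -74.7
```

Yellow now faces the jaw (93°), the others 60° on each side. Back to the thumb.

Emit:
move_arm(
  series=[
    {"jaw": 0.4,"dp": [0,0,0],"spin": -7.5},
    {"jaw": 0.4,"dp": [0,0,0],"spin": -7.5},
    {"jaw": 0.4,"dp": [0,0,0],"spin": -7.5},
    {"jaw": 0.4,"dp": [0,0,0],"spin": -7.5},
    {"jaw": 0.4,"dp": [0,0,0],"spin": -7.5},
    {"jaw": 0.4,"dp": [0,0,0],"spin": -7.5},
    {"jaw": 0.4,"dp": [0,0,0],"spin": -7.5},
    {"jaw": 0.4,"dp": [0,0,0],"spin": -7.5},
    {"jaw": 0.4,"dp": [0,0,0],"spin": 0},
    {"jaw": 0.4,"dp": [0,0,0],"spin": 0},
  ],
)

```text
clock: 39.1
tool_pos: [0.5564, 0.0595, 0.1539]
tool_rot: [0.021, -3.14, 0.0]
force: [-0.4, -0.5, 0.4]
opening: 0.034
grip_force: 0.0
```

Emit:
move_arm(
  series=[
    {"jaw": 0.4,"dp": [0,30,0],"spin": 0},
    {"jaw": 0.4,"dp": [0,40,0],"spin": 0},
    {"jaw": 0.4,"dp": [0,40,0],"spin": 0},
    {"jaw": 0.4,"dp": [0,30,0],"spin": 0},
    {"jaw": 0.4,"dp": [0,19,0],"spin": 0},
    {"jaw": 0.4,"dp": [0,0,0],"spin": 0},
    {"jaw": 0.4,"dp": [0,0,0],"spin": 0},
    {"jaw": 0.4,"dp": [0,0,0],"spin": 0},
    {"jaw": 0.4,"dp": [0,0,0],"spin": 0},
    {"jaw": 0.4,"dp": [0,0,0],"spin": 0},
  ],
)

```text
clock: 40.1
tool_pos: [0.5542, 0.2178, 0.155]
tool_rot: [-0.025, 3.141, 0.0]
force: [0.2, 0.1, 0.4]
opening: 0.0342
grip_force: 0.0
```

Emit:
move_arm(
  series=[
    {"jaw": 0.4,"dp": [0,0,30],"spin": 0},
    {"jaw": 0.4,"dp": [0,0,40],"spin": 0},
    {"jaw": 0.4,"dp": [0,0,22],"spin": 0},
    {"jaw": 0.4,"dp": [0,0,12],"spin": 0},
    {"jaw": 0.4,"dp": [0,0,0],"spin": 0},
    {"jaw": 0.4,"dp": [0,0,0],"spin": 0},
    {"jaw": 0.0,"dp": [0,0,0],"spin": 0},
    {"jaw": 0.0,"dp": [0,0,0],"spin": 0},
    {"jaw": 0.0,"dp": [0,0,0],"spin": 0},
    {"jaw": 0.0,"dp": [0,0,0],"spin": 0},
  ],
)

```text
clock: 41.1
tool_pos: [0.5548, 0.2187, 0.0525]
tool_rot: [-0.027, 3.139, 0.001]
force: [-1.1, 0.6, 7.0]
opening: 0.0133
grip_force: 58.8
```

Emit:
move_arm(
  series=[
    {"jaw": 0.0,"dp": [0,0,0],"spin": 0},
    {"jaw": 0.0,"dp": [0,-2,0],"spin": 0},
    {"jaw": 0.0,"dp": [0,-4,0],"spin": 0},
    {"jaw": 0.0,"dp": [0,-4,0],"spin": 0},
    {"jaw": 0.0,"dp": [0,-4,0],"spin": 0},
    {"jaw": 0.0,"dp": [0,-3,0],"spin": 0},
    {"jaw": 0.0,"dp": [0,-3,0],"spin": 0},
    {"jaw": 0.0,"dp": [0,-2,0],"spin": 0},
    {"jaw": 0.0,"dp": [0,-2,0],"spin": 0},
    {"jaw": 0.0,"dp": [0,-1,0],"spin": 0},
  ],
)

```text
clock: 42.1
tool_pos: [0.5552, 0.1938, 0.0525]
tool_rot: [-0.027, 3.139, 0.001]
force: [-1.3, 0.9, 7.6]
opening: 0.0129
grip_force: 58.9
```

Emit:
move_arm(
  series=[
    {"jaw": 0.0,"dp": [0,0,0],"spin": 0},
    {"jaw": 0.0,"dp": [0,-1,0],"spin": 0},
    {"jaw": 0.0,"dp": [0,0,0],"spin": 0},
    {"jaw": 0.0,"dp": [0,-1,0],"spin": 0},
    {"jaw": 0.0,"dp": [0,0,0],"spin": 0},
    {"jaw": 0.0,"dp": [0,0,0],"spin": 0},
    {"jaw": 0.0,"dp": [0,0,0],"spin": 0},
    {"jaw": 0.0,"dp": [0,0,0],"spin": 0},
    {"jaw": 0.0,"dp": [0,0,0],"spin": 0},
    {"jaw": 0.0,"dp": [0,0,0],"spin": 0},
  ],
)

```text
clock: 43.1
tool_pos: [0.5552, 0.1918, 0.0525]
tool_rot: [-0.027, 3.139, 0.001]
force: [-1.5, 0.2, 7.3]
opening: 0.0133
grip_force: 58.9
```

Emit:
move_arm(
  series=[
    {"jaw": 0.0,"dp": [0,-1,0],"spin": 0},
    {"jaw": 0.0,"dp": [0,-1,0],"spin": 0},
    {"jaw": 0.0,"dp": [0,-1,0],"spin": 0},
    {"jaw": 0.0,"dp": [0,-1,0],"spin": 0},
    {"jaw": 0.0,"dp": [0,0,0],"spin": 0},
    {"jaw": 0.0,"dp": [0,0,0],"spin": 0},
    {"jaw": 0.0,"dp": [0,0,0],"spin": 0},
    {"jaw": 0.0,"dp": [0,0,0],"spin": 0},
    {"jaw": 0.0,"dp": [0,0,0],"spin": 0},
    {"jaw": 0.0,"dp": [0,0,0],"spin": 0},
  ],
)

```text
clock: 44.1
tool_pos: [0.5553, 0.1899, 0.0526]
tool_rot: [-0.029, 3.138, 0.006]
force: [0.5, 16.0, 3.7]
opening: 0.013
grip_force: 58.9
```

Emit:
move_arm(
  series=[
    {"jaw": 0.0,"dp": [0,-1,0],"spin": 0},
    {"jaw": 0.0,"dp": [0,0,0],"spin": 0},
    {"jaw": 0.0,"dp": [0,0,0],"spin": 0},
    {"jaw": 0.0,"dp": [0,0,0],"spin": 0},
    {"jaw": 0.0,"dp": [0,0,0],"spin": 0},
    {"jaw": 0.0,"dp": [0,0,0],"spin": 0},
    {"jaw": 0.0,"dp": [0,0,0],"spin": 0},
    {"jaw": 0.0,"dp": [0,0,0],"spin": 0},
    {"jaw": 0.0,"dp": [0,0,0],"spin": 0},
    {"jaw": 0.0,"dp": [0,0,0],"spin": 0},
  ],
)

```text
clock: 45.1
tool_pos: [0.5553, 0.1897, 0.0526]
tool_rot: [-0.029, 3.138, 0.007]
force: [1.0, 22.2, 3.0]
opening: 0.013
grip_force: 58.9
```

Emit:
move_arm(
  series=[
    {"jaw": 0.0,"dp": [0,2,0],"spin": 0},
    {"jaw": 0.0,"dp": [0,4,0],"spin": 0},
    {"jaw": 0.0,"dp": [0,5,0],"spin": 0},
    {"jaw": 0.0,"dp": [0,5,0],"spin": 0},
    {"jaw": 0.0,"dp": [0,5,0],"spin": 0},
    {"jaw": 0.0,"dp": [0,5,0],"spin": 0},
    {"jaw": 0.0,"dp": [0,4,0],"spin": 0},
    {"jaw": 0.0,"dp": [0,2,0],"spin": 0},
    {"jaw": 0.0,"dp": [0,0,0],"spin": 0},
    {"jaw": 0.0,"dp": [0,0,0],"spin": 0},
  ],
)

```text
clock: 46.1
tool_pos: [0.5547, 0.219, 0.0525]
tool_rot: [-0.028, 3.139, 0.001]
force: [-0.7, 0.9, 5.4]
opening: 0.0127
grip_force: 60.0
```

Yellow was gauged: 22 N, jaw face ≈80.4 mm, where 81 was expected. Now to the turning grip, which lies at -30°, so the tool turns +60° before gripping.

Emit:
move_arm(
  series=[
    {"jaw": 0.4,"dp": [0,0,0],"spin": 0},
    {"jaw": 0.4,"dp": [0,0,0],"spin": 0},
    {"jaw": 0.4,"dp": [0,0,0],"spin": 0},
    {"jaw": 0.4,"dp": [0,0,-30],"spin": 0},
    {"jaw": 0.4,"dp": [0,0,-40],"spin": 0},
    {"jaw": 0.4,"dp": [0,0,-40],"spin": 0},
    {"jaw": 0.4,"dp": [0,-40,0],"spin": 0},
    {"jaw": 0.4,"dp": [0,-45,0],"spin": 0},
    {"jaw": 0.4,"dp": [0,-45,0],"spin": 0},
    {"jaw": 0.4,"dp": [0,-29,0],"spin": 0},
  ],
)

```text
clock: 47.1
tool_pos: [0.5566, 0.057, 0.1611]
tool_rot: [-0.025, 3.141, -0.0]
force: [0.5, 0.2, -1.0]
opening: 0.0342
grip_force: 0.0
```

Emit:
move_arm(
  series=[
    {"jaw": 0.4,"dp": [0,0,0],"spin": 7.5},
    {"jaw": 0.4,"dp": [0,0,0],"spin": 7.5},
    {"jaw": 0.4,"dp": [0,0,0],"spin": 7.5},
    {"jaw": 0.4,"dp": [0,0,0],"spin": 7.5},
    {"jaw": 0.4,"dp": [0,0,0],"spin": 7.5},
    {"jaw": 0.4,"dp": [0,0,0],"spin": 7.5},
    {"jaw": 0.4,"dp": [0,0,0],"spin": 7.5},
    {"jaw": 0.4,"dp": [0,0,0],"spin": 7.5},
    {"jaw": 0.4,"dp": [0,0,0],"spin": 0},
    {"jaw": 0.4,"dp": [0,0,0],"spin": 0},
  ],
)

```text
clock: 48.1
tool_pos: [0.5568, 0.0595, 0.1609]
tool_rot: [-1.542, -2.737, 0.0]
force: [0.0, 0.3, -0.5]
opening: 0.034
grip_force: 0.0
```

Run:
```python
from t import *
s=state();R=Ro.from_rotvec(s["tool_rot"]).as_matrix();print(s["clock"],s["tool_pos"].round(4),np.degrees(np.arctan2(R[1,1],R[0,1])))
c=np.array([.557,.0595]);dd=np.array([.557,.0596])-s["tool_pos"][:2];print("dp xy mm",(R[:2,:2].T@dd*1000).round(1))
for cm in("wrist","top"):
  p,d,X,K,T=grab(cm)
  for o in blobs(p,X,.06,.12):
    v=o[3][:2]-c;print(o[0],o[3],o[5],"r,ang",np.hypot(*v).round(4),np.degrees(np.arctan2(v[1],v[0])).round(1))
```

```text
48.1 [0.5568 0.0595 0.1609] 31.22373743069566
dp xy mm [-0.   0.2]
red [0.6065 0.0905 0.0806] 0.083 r,ang 0.0584 32.1
orange [0.5585 0.2148 0.1054] 0.107 r,ang 0.1553 89.4
yellow [0.5536 0.1167 0.0807] 0.083 r,ang 0.0573 93.4
blue [0.502  0.0906 0.0805] 0.083 r,ang 0.0632 150.5
orange [0.5529 0.2178 0.1071] 0.107 r,ang 0.1584 91.5
yellow [ 0.6772 -0.3836  0.1128] 0.111 r,ang 0.4591 -74.8
```

Emit:
move_arm(
  series=[
    {"jaw": 0.4,"dp": [0,0,40],"spin": 0},
    {"jaw": 0.4,"dp": [0,0,35],"spin": 0},
    {"jaw": 0.4,"dp": [0,0,20],"spin": 0},
    {"jaw": 0.4,"dp": [0,0,10],"spin": 0},
    {"jaw": 0.4,"dp": [0,0,0],"spin": 0},
    {"jaw": 0.0,"dp": [0,0,0],"spin": 0},
    {"jaw": 0.0,"dp": [0,0,0],"spin": 0},
    {"jaw": 0.0,"dp": [0,0,0],"spin": 0},
    {"jaw": 0.0,"dp": [0,0,0],"spin": 0},
    {"jaw": 0.0,"dp": [0,0,0],"spin": 0},
  ],
)

```text
clock: 49.2
tool_pos: [0.5577, 0.0596, 0.0574]
tool_rot: [1.546, 2.733, 0.002]
force: [-0.5, 0.4, 7.4]
opening: 0.0131
grip_force: 60.5
```

Emit:
move_arm(
  series=[
    {"jaw": 0.0,"dp": [0,0,0],"spin": 3},
    {"jaw": 0.0,"dp": [0,0,0],"spin": 6},
    {"jaw": 0.0,"dp": [0,0,0],"spin": 7},
    {"jaw": 0.0,"dp": [0,0,0],"spin": 7},
    {"jaw": 0.0,"dp": [0,0,0],"spin": 7},
    {"jaw": 0.0,"dp": [0,0,0],"spin": 7},
    {"jaw": 0.0,"dp": [0,0,0],"spin": 7},
    {"jaw": 0.0,"dp": [0,0,0],"spin": 7},
    {"jaw": 0.0,"dp": [0,0,0],"spin": 6},
    {"jaw": 0.0,"dp": [0,0,0],"spin": 3},
  ],
)

```text
clock: 50.2
tool_pos: [0.5576, 0.0596, 0.0574]
tool_rot: [2.709, 1.589, 0.003]
force: [-1.1, 0.3, 7.5]
opening: 0.0126
grip_force: 60.6
```

Emit:
move_arm(
  series=[
    {"jaw": 0.0,"dp": [0,0,0],"spin": 0},
    {"jaw": 0.0,"dp": [0,0,0],"spin": 0},
    {"jaw": 0.0,"dp": [0,0,0],"spin": 0},
    {"jaw": 0.4,"dp": [0,0,0],"spin": 0},
    {"jaw": 0.4,"dp": [0,0,0],"spin": 0},
    {"jaw": 0.4,"dp": [0,0,0],"spin": 0},
    {"jaw": 0.4,"dp": [0,0,-25],"spin": 0},
    {"jaw": 0.4,"dp": [0,0,-35],"spin": 0},
    {"jaw": 0.4,"dp": [0,0,-40],"spin": 0},
    {"jaw": 0.4,"dp": [0,0,0],"spin": 0},
  ],
)

```text
clock: 51.2
tool_pos: [0.5589, 0.0596, 0.1613]
tool_rot: [2.703, 1.593, 0.012]
force: [0.2, 0.1, -0.4]
opening: 0.0343
grip_force: 0.0
```

Run:
```python
from t import *
s=state();R=Ro.from_rotvec(s["tool_rot"]).as_matrix();print(s["clock"],s["tool_pos"].round(4),np.degrees(np.arctan2(R[1,1],R[0,1])))
c=np.array([.557,.0595])
for cm in("wrist","top"):
  p,d,X,K,T=grab(cm)
  for o in blobs(p,X,.06,.12):
    v=o[3][:2]-c;print(o[0],o[3],o[5],"r,ang",np.hypot(*v).round(4),np.degrees(np.arctan2(v[1],v[0])).round(1))
```

```text
51.2 [0.5589 0.0596 0.1613] -28.994817901804023
red [0.6088 0.0317 0.0804] 0.083 r,ang 0.0588 -28.2
orange [0.55   0.2151 0.1053] 0.107 r,ang 0.1558 92.6
yellow [0.6055 0.0908 0.0806] 0.083 r,ang 0.0577 32.8
blue [0.5571 0.1228 0.0806] 0.083 r,ang 0.0633 89.9
orange [0.5529 0.218  0.1047] 0.106 r,ang 0.1586 91.5
yellow [ 0.6796 -0.3842  0.1124] 0.111 r,ang 0.4603 -74.6
```

Blue faces the jaw (90°). I'll turn the tool back 120° and go to the thumb.

Emit:
move_arm(
  series=[
    {"jaw": 0.4,"dp": [0,0,0],"spin": -8},
    {"jaw": 0.4,"dp": [0,0,0],"spin": -8},
    {"jaw": 0.4,"dp": [0,0,0],"spin": -8},
    {"jaw": 0.4,"dp": [0,0,0],"spin": -8},
    {"jaw": 0.4,"dp": [0,0,0],"spin": -8},
    {"jaw": 0.4,"dp": [0,0,0],"spin": -8},
    {"jaw": 0.4,"dp": [0,0,0],"spin": -8},
    {"jaw": 0.4,"dp": [0,0,0],"spin": -8},
    {"jaw": 0.4,"dp": [0,0,0],"spin": -8},
    {"jaw": 0.4,"dp": [0,0,0],"spin": -8},
  ],
)

```text
clock: 52.3
tool_pos: [0.5562, 0.0595, 0.1542]
tool_rot: [-1.039, -2.962, 0.002]
force: [-0.0, -0.1, 0.5]
opening: 0.0342
grip_force: 0.0
```

Emit:
move_arm(
  series=[
    {"jaw": 0.4,"dp": [0,0,0],"spin": -8},
    {"jaw": 0.4,"dp": [0,0,0],"spin": -8},
    {"jaw": 0.4,"dp": [0,0,0],"spin": -8},
    {"jaw": 0.4,"dp": [0,0,0],"spin": -8},
    {"jaw": 0.4,"dp": [0,0,0],"spin": -8},
    {"jaw": 0.4,"dp": [0,30,0],"spin": 0},
    {"jaw": 0.4,"dp": [0,40,0],"spin": 0},
    {"jaw": 0.4,"dp": [0,40,0],"spin": 0},
    {"jaw": 0.4,"dp": [0,30,0],"spin": 0},
    {"jaw": 0.4,"dp": [0,19,0],"spin": 0},
  ],
)

```text
clock: 53.3
tool_pos: [0.5531, 0.2205, 0.1541]
tool_rot: [0.03, -3.139, 0.001]
force: [0.8, -0.9, -0.4]
opening: 0.0339
grip_force: 0.0
```

Emit:
move_arm(
  series=[
    {"jaw": 0.4,"dp": [0,0,0],"spin": 0},
    {"jaw": 0.4,"dp": [0,0,0],"spin": 0},
    {"jaw": 0.4,"dp": [0,0,0],"spin": 0},
    {"jaw": 0.4,"dp": [0,0,0],"spin": 0},
    {"jaw": 0.4,"dp": [0,0,0],"spin": 0},
    {"jaw": 0.4,"dp": [0,0,0],"spin": 0},
    {"jaw": 0.4,"dp": [0,0,0],"spin": 0},
    {"jaw": 0.4,"dp": [0,0,0],"spin": 0},
    {"jaw": 0.4,"dp": [0,0,0],"spin": 0},
    {"jaw": 0.4,"dp": [0,0,0],"spin": 0},
  ],
)

```text
clock: 54.3
tool_pos: [0.554, 0.2185, 0.1559]
tool_rot: [0.028, -3.141, 0.0]
force: [0.9, 0.6, 0.1]
opening: 0.0344
grip_force: 0.0
```

Emit:
move_arm(
  series=[
    {"jaw": 0.4,"dp": [0,0,30],"spin": 0},
    {"jaw": 0.4,"dp": [0,0,40],"spin": 0},
    {"jaw": 0.4,"dp": [0,0,22],"spin": 0},
    {"jaw": 0.4,"dp": [0,0,12],"spin": 0},
    {"jaw": 0.4,"dp": [0,0,0],"spin": 0},
    {"jaw": 0.4,"dp": [0,0,0],"spin": 0},
    {"jaw": 0.0,"dp": [0,0,0],"spin": 0},
    {"jaw": 0.0,"dp": [0,0,0],"spin": 0},
    {"jaw": 0.0,"dp": [0,0,0],"spin": 0},
    {"jaw": 0.0,"dp": [0,0,0],"spin": 0},
  ],
)

```text
clock: 55.3
tool_pos: [0.5547, 0.2188, 0.0535]
tool_rot: [-0.028, 3.139, 0.001]
force: [-1.1, 0.4, 7.6]
opening: 0.0131
grip_force: 58.9
```

Emit:
move_arm(
  series=[
    {"jaw": 0.0,"dp": [0,0,0],"spin": 0},
    {"jaw": 0.0,"dp": [0,-2,0],"spin": 0},
    {"jaw": 0.0,"dp": [0,-4,0],"spin": 0},
    {"jaw": 0.0,"dp": [0,-5,0],"spin": 0},
    {"jaw": 0.0,"dp": [0,-5,0],"spin": 0},
    {"jaw": 0.0,"dp": [0,-4,0],"spin": 0},
    {"jaw": 0.0,"dp": [0,-4,0],"spin": 0},
    {"jaw": 0.0,"dp": [0,-3,0],"spin": 0},
    {"jaw": 0.0,"dp": [0,-3,0],"spin": 0},
    {"jaw": 0.0,"dp": [0,-1,0],"spin": 0},
  ],
)

```text
clock: 56.3
tool_pos: [0.5553, 0.1877, 0.0535]
tool_rot: [-0.027, 3.139, 0.001]
force: [-1.6, 1.5, 6.7]
opening: 0.0131
grip_force: 58.9
```

Emit:
move_arm(
  series=[
    {"jaw": 0.0,"dp": [0,-1,0],"spin": 0},
    {"jaw": 0.0,"dp": [0,-1,0],"spin": 0},
    {"jaw": 0.0,"dp": [0,-1,0],"spin": 0},
    {"jaw": 0.0,"dp": [0,0,0],"spin": 0},
    {"jaw": 0.0,"dp": [0,0,0],"spin": 0},
    {"jaw": 0.0,"dp": [0,0,0],"spin": 0},
    {"jaw": 0.0,"dp": [0,0,0],"spin": 0},
    {"jaw": 0.0,"dp": [0,0,0],"spin": 0},
    {"jaw": 0.0,"dp": [0,0,0],"spin": 0},
    {"jaw": 0.0,"dp": [0,0,0],"spin": 0},
  ],
)

```text
clock: 57.3
tool_pos: [0.5553, 0.1847, 0.0535]
tool_rot: [-0.027, 3.139, 0.001]
force: [-2.6, -0.3, 7.3]
opening: 0.0131
grip_force: 59.0
```

Emit:
move_arm(
  series=[
    {"jaw": 0.0,"dp": [0,-1,0],"spin": 0},
    {"jaw": 0.0,"dp": [0,-1,0],"spin": 0},
    {"jaw": 0.0,"dp": [0,-1,0],"spin": 0},
    {"jaw": 0.0,"dp": [0,-1,0],"spin": 0},
    {"jaw": 0.0,"dp": [0,0,0],"spin": 0},
    {"jaw": 0.0,"dp": [0,0,0],"spin": 0},
    {"jaw": 0.0,"dp": [0,0,0],"spin": 0},
    {"jaw": 0.0,"dp": [0,0,0],"spin": 0},
    {"jaw": 0.0,"dp": [0,0,0],"spin": 0},
    {"jaw": 0.0,"dp": [0,0,0],"spin": 0},
  ],
)

```text
clock: 58.3
tool_pos: [0.5554, 0.1836, 0.0536]
tool_rot: [-0.029, 3.138, 0.007]
force: [-0.5, 22.8, 3.1]
opening: 0.013
grip_force: 59.0
```

Blue held at 23 N, with the jaw face at ≈74 mm (75 expected). Drawing back fully to the stop.

Emit:
move_arm(
  series=[
    {"jaw": 0.0,"dp": [0,2,0],"spin": 0},
    {"jaw": 0.0,"dp": [0,4,0],"spin": 0},
    {"jaw": 0.0,"dp": [0,5,0],"spin": 0},
    {"jaw": 0.0,"dp": [0,6,0],"spin": 0},
    {"jaw": 0.0,"dp": [0,6,0],"spin": 0},
    {"jaw": 0.0,"dp": [0,6,0],"spin": 0},
    {"jaw": 0.0,"dp": [0,5,0],"spin": 0},
    {"jaw": 0.0,"dp": [0,3,0],"spin": 0},
    {"jaw": 0.0,"dp": [0,1,0],"spin": 0},
    {"jaw": 0.0,"dp": [0,0,0],"spin": 0},
  ],
)

```text
clock: 59.3
tool_pos: [0.5547, 0.219, 0.0535]
tool_rot: [-0.028, 3.139, 0.001]
force: [-0.4, 0.1, 6.9]
opening: 0.0129
grip_force: 60.0
```

Emit:
move_arm(
  series=[
    {"jaw": 0.0,"dp": [0,1,0],"spin": 0},
    {"jaw": 0.0,"dp": [0,1,0],"spin": 0},
    {"jaw": 0.0,"dp": [0,0,0],"spin": 0},
    {"jaw": 0.0,"dp": [0,0,0],"spin": 0},
    {"jaw": 0.0,"dp": [0,0,0],"spin": 0},
    {"jaw": 0.0,"dp": [0,0,0],"spin": 0},
    {"jaw": 0.0,"dp": [0,0,0],"spin": 0},
    {"jaw": 0.0,"dp": [0,0,0],"spin": 0},
    {"jaw": 0.0,"dp": [0,0,0],"spin": 0},
    {"jaw": 0.0,"dp": [0,0,0],"spin": 0},
  ],
)

```text
clock: 60.3
tool_pos: [0.5547, 0.2197, 0.0534]
tool_rot: [-0.027, 3.14, -0.001]
force: [-1.5, -7.6, 8.9]
opening: 0.0132
grip_force: 60.4
```

Stop reached, with -7.6 N of reaction. Release, lift clear and check.

Emit:
move_arm(
  series=[
    {"jaw": 0.4,"dp": [0,0,0],"spin": 0},
    {"jaw": 0.4,"dp": [0,0,0],"spin": 0},
    {"jaw": 0.4,"dp": [0,0,0],"spin": 0},
    {"jaw": 0.4,"dp": [0,0,-25],"spin": 0},
    {"jaw": 0.4,"dp": [0,0,-40],"spin": 0},
    {"jaw": 0.4,"dp": [0,0,-40],"spin": 0},
    {"jaw": 0.4,"dp": [0,0,-30],"spin": 0},
    {"jaw": 0.4,"dp": [0,0,0],"spin": 0},
    {"jaw": 0.4,"dp": [0,0,0],"spin": 0},
    {"jaw": 0.4,"dp": [0,0,0],"spin": 0},
  ],
)

```text
clock: 61.3
tool_pos: [0.5535, 0.2204, 0.1856]
tool_rot: [0.028, -3.139, 0.001]
force: [-0.5, 0.9, -0.7]
opening: 0.0339
grip_force: 0.0
```

Run:
```python
from t import *
s=state();print(s["clock"],s["tool_pos"].round(4))
c=np.array([.557,.0595])
for cm in("wrist","top"):
  p,d,X,K,T=grab(cm)
  if cm=="wrist":save("w9.png",p)
  for o in blobs(p,X,.06,.12):
    v=o[3][:2]-c;print(o[0],o[3],o[5],"r,ang",np.hypot(*v).round(4),np.degrees(np.arctan2(v[1],v[0])).round(1))
```

```text
61.3 [0.5535 0.2204 0.1856]
red [0.6084 0.0311 0.0802] 0.083 r,ang 0.0587 -28.9
orange [0.554  0.2187 0.1053] 0.108 r,ang 0.1592 91.1
yellow [0.6046 0.0901 0.0806] 0.083 r,ang 0.0566 32.7
blue [0.5565 0.1138 0.0805] 0.083 r,ang 0.0543 90.5
red [0.6076 0.0316 0.0822] 0.083 r,ang 0.0578 -28.9
yellow [ 0.6792 -0.3838  0.1131] 0.112 r,ang 0.4598 -74.6
yellow [0.6044 0.0902 0.082 ] 0.083 r,ang 0.0565 32.9
blue [0.5561 0.1134 0.0815] 0.084 r,ang 0.0539 91.0
```

View pics/w9.png

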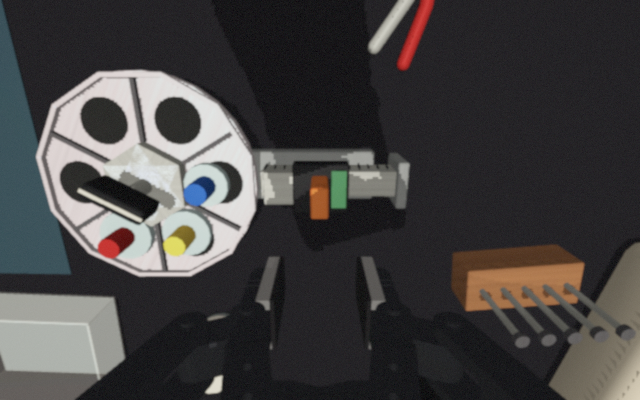

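The final view shows blue, yellow and red flat in their own bays (block tops 83 mm). The jaw is back at its stop, the gripper is clear, and the bystanders are untouched. Handing in.

```bash
python3 -c "
from cell import job_done
print(job_done())"
```

```text
the job is handed in; nothing more can be done
None
```

The job is handed in: red, yellow and blue (no green was there) were loaded flat into separate bays and gauged in that order at about 22 to 23 N each. The jaw is back against its stop (it pushed back with 7.6 N) and nothing else was touched; no verdict came back.

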